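# Make up a filter test cell in its assembly nest and lock it

## Task

Make up the filter cell in the nest: slide the steel cell body along the deck (do not lift it) into the pocket until it is against the back wall, lay the square white spacer squarely on the body inside the pocket, and set the round lid disc, boss up, centred on the spacer. Then turn the T-handle clockwise (seen from above) through its two half turns to its stop, so that the tongue slides out over the lid, and let go. Leave the bottle, the beaker and the black screw cap alone.

Things in the scene. Friction and masses are not known exactly. Their poses are not given: they have to be found in the camera images.
- nest: Fixed grey anodised nest. Origin: on the bench under the pocket's centre; +x = slide-in direction (away from the robot at yaw 0), z up. Deck plate 285 x 116 x 10 mm, x from -155 to +130. Behind the pocket a cream gear housing (x 71 to 129, y +-30 mm, 81 mm high) carries the tongue and, at x = 105, y = 0, the T-handle's vertical axis.
- pocket (a point): Pocket floor's centre, 10 mm above the bench; axes as the nest's. Pocket 68 x 68 mm: inner faces of the back wall at x = 34, of the side walls at y = +-34. Walls 8 mm thick; sides walled only at x -26 to -16 (tops 54 mm above the bench) and 24 to 42 (tops 64 mm, as the back wall): 40 mm gaps for fingers. Wall tops slope outwards 4 mm over their last 10 mm as lead-ins.
- mouth (a point): Middle of the pocket's open front (-x) side, at deck height (x = -26 mm in the nest's frame). In front of it two wings, 8 mm thick with tops 40 mm above the bench, flare out by 0.5 rad as far as x = -46 mm, where they stand about 90 mm apart, and guide the sliding body in.
- cell_body: Loose square steel block, 64 x 64 x 32 mm, about 0.6 kg, with a 36 mm bore in its top. Origin: centre of its underside. Starts on the deck before the pocket, askew (to 0.25 rad) and off line (to 12 mm), +x side to the pocket. Against the back wall its origin is at x = +2 mm in the pocket's frame; up to 4 mm short of that counts as home; its front then juts 4 mm out of the mouth.
- spacer: Loose flat square white plastic spacer, 64 x 64 x 16 mm with a 36 mm hole, about 80 g, flat on the bench. Origin: centre of its underside; x and y along its sides. On the body in the pocket its origin is 42 mm above the bench, near the pocket's centre.
- lid_disc: Loose round steel lid disc, 62 mm in diameter, 10 mm thick, with a round boss 22 mm in diameter and 22 mm tall on top, for gripping; about 0.22 kg, on the bench, boss up. Origin: centre of its underside; z up through the boss. On the spacer in the pocket its origin is 58 mm, its flat 68 mm and its boss top 90 mm above the bench.
- tee (a joint): T-handle angle, 0 to 6.28 rad, growing clockwise seen from above; hard stop at each end; stays where it is left (0.08 N m of friction: 2 to 3 N sideways at a bar end turns it). At 0, 3.14 and 6.28 the bar lies along the nest's y. Starts between 0 and 0.5; fully turned past 6.0.
- tee_hub (a point): Centre of the T-handle's steel bar, on its vertical axis, 111 mm above the bench; turns with the handle, bar along its y. The bar is round, 12 mm thick, 96 mm long overall; the post under it is 14 mm thick; 24 mm free between the bar and the housing.
- tongue_tip (a point): Middle of the lower front edge of the steel tongue (22 mm wide, 8 mm thick, underside 71 mm above the bench). The T-handle drives it towards the nest's -x by 28 mm in its two half turns: from x = 46 mm (clear of the pocket) to x = 18 mm in the nest's frame, 3 mm above the lid's flat.
- reagent: Bystander: amber glass bottle with black cap, 68 mm in diameter, 150 mm tall; origin: centre of its underside.
- beaker: Bystander: clear glass beaker, 72 mm in diameter, 90 mm tall; origin: centre of its underside.
- screw_cap: Bystander: loose black screw cap, 48 mm in diameter, 28 mm tall; origin: centre of its underside.
Not all that is in view belongs to the job. Leave any purple or turquoise look-alike of the cell_body alone.

How it is judged:
By the outcome, as a careful person would: the job done as asked, in the order asked, and still so for the second after the job is handed in, with the robot touching nothing.
It also fails if it takes over 72 s, if anything falls off the work surface, if the arm or the gripper's body presses on something with over 40 N, if the wrist force passes 120 N, or if a joint passes its speed limit or range.

## Robot

A 6-joint arm with a two-finger parallel gripper is mounted at the origin on the work surface. World frame = base frame: x ahead of the robot, y to its left, z up, the work surface at z = 0. Lengths are in m, angles in rad, forces in N, time in s.
With the tool pointing down it reaches from about 0.325 to 0.875 m from the base axis. Payload 4.4 kg.
Tool frame: the origin (TCP) lies on the centre line of the jaws, within the pads' length; the fingertips stand 8 mm ahead of it and the grasp point (between the pads) lies 11 mm behind it; z points along the fingers, y is the line along which they close (so a half turn about z gives the same grasp; the last joint's range is limited). The gripper opens to 85 mm and grips with 20 to 120 N. Pads are 22 mm wide; open, the fingers measure 114 mm over their backs; the gripper's body (76 mm by 85 mm) begins 54 mm behind the grasp point. The pads swing forward as they close: fully open they stand 13 mm farther back than shut.
Start: joints at [-1.46, 0.207, 1.542, -0, 1.393, -0.15], TCP at [0.148, -0.556, 0.239] pointing down, gripper open.
Joint ranges: [-2.73, 2.73], [-0.86, 2.22], [0.23, 2.46], [-1.11, 4.25], [0.08, 2.63], [-2.82, 2.82]. Speed limits (rad/s): [2.79, 2.79, 3.14, 3.14, 3.14, 3.14].

## Interface

Orientations are given as a unit quaternion [x, y, z, w].
In Python, from workcell import bot, imaging gives the robot as it stands. The module is installed in compiled form; this text tells all that it offers.
- The arm moves only by the tool step_arm, never from a script. Its argument "targets" is a list of rows, each an object of numbers: "grip": the closure, from 0 (fully open) to 1 (shut); "tx", "ty", "tz": the shift along the tool's x, y, z as a fraction of full scale; "ax", "ay", "az": the turn, a rotation vector about the tool's x, y, z as a fraction of full scale. In form: [{"grip": .., "tx": .., "ty": .., "tz": .., "ax": .., "ay": .., "az": ..}, ...]. A call has 1 to 8 rows; each row is the pose to reach, as a shift and turn from the pose commanded when the call began, along the tool's axes at that moment; what a row does not reach only later rows make up. Full scale, the value 1, is 0.5 m for a shift and pi/4 rad for a turn. A row lasts 1/12 s, in which the tool goes at most 41.7 mm and 7.16 degrees, less where a joint would pass 70% of its speed; a pose out of reach is approached as far as the arm can. A call with a number of a shift or a turn outside -1 to 1 is refused whole. A call with a gripper value outside its range is refused whole. The fingers move at their own pace and stop on an object; the grip force is fixed at half the most. Time passes only in rows, so rows that repeat a pose let the fingers close. It gives the time, the measured TCP pose, the force, the opening and the grip force at its end, in the units of the state.
- bot.read_state(): the state, without advancing time (a new reading comes with each control period).
- imaging.get_image(name): name is "side" or "top" or "wrist"; returns the picture (420x560x3 uint8, red, green, blue); there is no depth.
- imaging.camera_params(name): a dict with "camera_matrix" (3x3 intrinsics, pixels), "dist" ([k1, k2, p1, p2, k3] as OpenCV has them; the pictures are not rectified), "world_to_cam" (4x4, takes a point from world to camera coordinates). Camera axes: x right, y up, looking along -z (the intrinsics and any distortion apply to the point x, -y, -z); pixel columns grow to the right and rows downward; lengths in m; the calibration is good to about 2 mm. A picture is of the moment at which its call begins: read the wrist's pose just before it. camera_params takes no time and is no camera call; for the wrist camera it gives the pose at the moment of the call.
- bot.finish_job(): hands the job in; it is judged then, once.
The state is a dict: "clock": time; "q": joint angles; "dq": joint speeds; "tau": joint torques, N m; "eef_pos": TCP position; "tool_rot": TCP orientation; "wrist_force": force on the tool from outside, world axes, zero at the start; "moment": the same for the moment, N m; "width": opening from 0.0 (shut) to 1.0 (fully open); "grip_force": force on a finger pad.
Only numpy, scipy, OpenCV 4.12 (cv2) and the standard library are available. Lean on these libraries where they do the work, as an engineer would, in place of code of your own. Each camera call takes 0.05 s, during which the arm holds its last target. There are 200 camera calls.

## Working session

There is one attempt and no reset: what is moved stays moved. The work goes in short steps, Python scripts to look and compute and a tool call to move; the robot and the scene stay as the last step left them, time stands still between calls to the robot, and variables do not carry over. Pictures are saved under pics/ and viewed, at most 10 in all, crops included, and the job is handed in when it is done.

Besides the shell and the picture viewer there is one more tool, called after "Emit:" by a JSON object that holds its "fn" and its "kwargs". step_arm: Moves the arm, as the interface text tells. Shift numbers are shares of 0.5 m and turn numbers shares of pi/4 rad, none past 1 either way. Its arguments: {"type":"object","properties":{"targets":{"type":"array"}},"required":["targets"]}

```bash
mkdir -p pics
cat > h.py <<'E'
import numpy as np, cv2
from workcell import bot, imaging
def snap(n,f):
    P=imaging.camera_params(n); im=imaging.get_image(n); cv2.imwrite(f'pics/{f}.png',im[...,::-1]); np.savez(f'pics/{f}.npz',K=P['camera_matrix'],d=P['dist'],T=P['world_to_cam']); return im
def load(f):
    z=np.load(f'pics/{f}.npz'); return np.array(z['K'],float),np.array(z['d'],float),np.array(z['T'],float)
F=np.diag([1.,-1,-1])
def ray(f,px):
    K,d,T=load(f); u=cv2.undistortPoints(np.array(px,float).reshape(-1,1,2),K,d).reshape(-1,2)
    R=F@T[:3,:3]; t=F@T[:3,3]; D=np.c_[u,np.ones(len(u))]@R; return -R.T@t,D
def onz(f,px,z):
    c,D=ray(f,px); z=np.broadcast_to(z,len(D)); return c+D*((z-c[2])/D[:,2])[:,None]
def tri(obs):
    A=np.zeros((3,3));b=np.zeros(3);L=[]
    for f,p in obs:
        c,D=ray(f,[p]);D=D[0]/np.linalg.norm(D[0]);M=np.eye(3)-np.outer(D,D);A+=M;b+=M@c;L.append((M,c))
    x=np.linalg.solve(A,b); return x,[np.linalg.norm(M@(x-c)) for M,c in L]
def proj(f,X):
    K,d,T=load(f);R=F@T[:3,:3];t=F@T[:3,3]
    return cv2.projectPoints(np.array(X,float).reshape(-1,1,3),cv2.Rodrigues(R)[0],t,K,d)[0].reshape(-1,2)
E
python3 - <<'E'
from h import *
a=snap('top','t0');b=snap('side','s0');c=snap('wrist','w0')
cv2.imwrite('pics/all0.png',cv2.resize(np.hstack([a,b])[...,::-1],(800,300)))
s=bot.read_state();print(s)
for f in('t0','s0','w0'):
  K,d,T=load(f);print(f,K[0,0],d.round(3),(-T[:3,:3].T@T[:3,3]).round(3))
E
```

```text
{'clock': 0.15, 'q': array([-1.46048652e+00,  2.07267214e-01,  1.54265088e+00, -1.28068637e-05,
        1.39349193e+00, -1.50512065e-01]), 'dq': array([-5.04892162e-04, -2.01537002e-03, -5.55299743e-03, -4.01773336e-04,
       -6.85178658e-05, -1.59794896e-04]), 'tau': array([-4.28003577e-04, -3.83515155e+01, -2.92038792e+01, -3.21799025e-04,
        6.76262556e-03,  4.69599229e-06]), 'eef_pos': array([ 0.14819177, -0.55497359,  0.2383562 ]), 'tool_rot': array([ 9.91507982e-01,  1.30042672e-01,  1.19635826e-05, -9.08626080e-04]), 'wrist_force': array([ 0.33477708, -0.43530376,  0.68888703]), 'moment': array([ 0.00700166, -0.03906168, -0.00207594]), 'grip_force': 0.0, 'width': 1.0027332540661094}
t0 511.5964787211176 [-0.151  0.     0.     0.     0.   ] [ 0.31  -0.028  1.474]
s0 463.7160637700508 [-0.046  0.     0.     0.     0.   ] [ 0.045 -0.93   0.665]
w0 306.2907112139021 [-0.027  0.     0.     0.     0.   ] [ 0.216 -0.536  0.373]
```

View pics/t0.png

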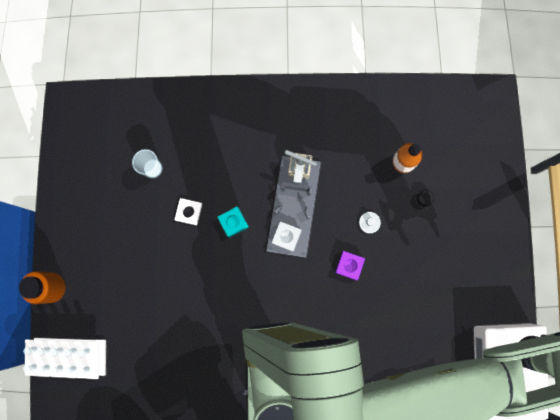

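View pics/s0.png

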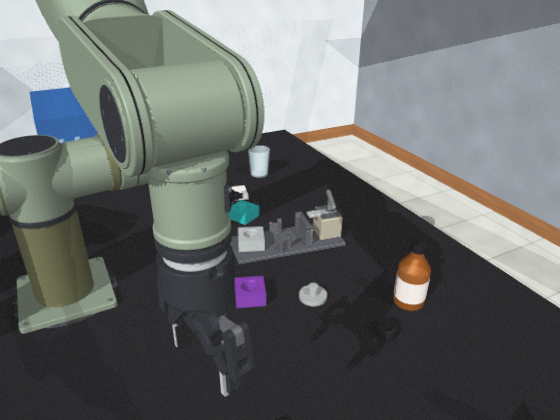

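Run:
```python
from h import *
n=['body','spacer','lid','deckTL','deckTR','deckBL','deckBR','teal','purple','tee','bottle','cap','beaker']
p=[(286,236),(188,211),(370,222),(283,151),(321,157),(267,251),(306,257),(233,221),(350,265),(300,157),(405,165),(423,199),(147,168)]
z=[.042,.016,.01,.01,.01,.01,.01,.03,.03,.111,0,.028,0]
for a,b in zip(n,onz('t0',p,z)):print(a,b.round(3))
im=cv2.imread('pics/t0.png')[138:268,170:400]
im=cv2.resize(im,None,fx=3.4,fy=3.4,interpolation=cv2.INTER_CUBIC)
K,d,T=load('w0');print('wrist cam in tool: ')
from scipy.spatial.transform import Rotation as R
s=bot.read_state();Rt=R.from_quat(s['tool_rot']).as_matrix()
c=-T[:3,:3].T@T[:3,3];print(Rt.T@(c-s['eef_pos']),(Rt.T@T[:3,:3].T).round(3),Rt.round(3))
cv2.imwrite('pics/c0.png',im)
```

```text
body [ 0.444 -0.017  0.042]
spacer [0.522 0.267 0.016]
lid [ 0.483 -0.26   0.01 ]
deckTL [ 0.698 -0.011  0.01 ]
deckTR [ 0.678 -0.123  0.01 ]
deckBL [0.404 0.038 0.01 ]
deckBR [ 0.386 -0.073  0.01 ]
teal [0.489 0.134 0.03 ]
purple [ 0.36  -0.196  0.03 ]
tee [ 0.653 -0.059  0.111]
bottle [ 0.653 -0.373  0.   ]
cap [ 0.546 -0.414  0.028]
beaker [0.656 0.397 0.   ]
wrist cam in tool: 
[ 0.07054498 -0.00100022 -0.13413309] [[ 0.     0.959  0.282]
 [ 1.    -0.     0.   ]
 [ 0.     0.282 -0.959]] [[ 0.966  0.258 -0.   ]
 [ 0.258 -0.966  0.002]
 [ 0.    -0.002 -1.   ]]
```

View pics/c0.png

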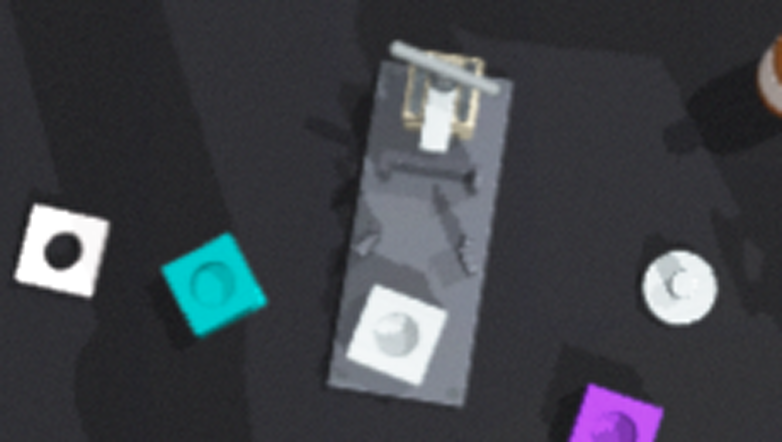

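Candidates in the top view: the body is the whitish block on the deck at (286,236), with look-alikes teal (233,221) and purple (350,265). The spacer is the white square with a black through-hole at (188,211). The lid is the steel disc with boss at (370,222), not the black cap (423,199). The tee is at (300,157), and its bar is turned about 0.25 rad. The crop confirms these choices, so I'll move the wrist camera over the nest to measure.

Emit:
{"fn": "step_arm", "kwargs": {"targets": [{"grip": 0, "tx": 0.42, "ty": -0.34, "tz": -0.04, "ax": 0, "ay": 0, "az": 0.27}, {"grip": 0, "tx": 0.42, "ty": -0.34, "tz": -0.04, "ax": 0, "ay": 0, "az": 0.27}, {"grip": 0, "tx": 0.42, "ty": -0.34, "tz": -0.04, "ax": 0, "ay": 0, "az": 0.27}, {"grip": 0, "tx": 0.42, "ty": -0.34, "tz": -0.04, "ax": 0, "ay": 0, "az": 0.27}, {"grip": 0, "tx": 0.42, "ty": -0.34, "tz": -0.04, "ax": 0, "ay": 0, "az": 0.27}, {"grip": 0, "tx": 0.42, "ty": -0.34, "tz": -0.04, "ax": 0, "ay": 0, "az": 0.27}, {"grip": 0, "tx": 0.42, "ty": -0.34, "tz": -0.04, "ax": 0, "ay": 0, "az": 0.27}, {"grip": 0, "tx": 0.42, "ty": -0.34, "tz": -0.04, "ax": 0, "ay": 0, "az": 0.27}]}}

```text
clock: 0.82
eef_pos: [0.3093, -0.3336, 0.2595]
tool_rot: [1.0, 0.027, 0.001, -0.001]
wrist_force: [0.7, -0.0, -0.0]
width: 0.998
grip_force: 0.0
```

Emit:
{"fn": "step_arm", "kwargs": {"targets": [{"grip": 0, "tx": 0.32, "ty": -0.41, "tz": -0.04, "ax": 0, "ay": 0, "az": 0.28}, {"grip": 0, "tx": 0.32, "ty": -0.41, "tz": -0.04, "ax": 0, "ay": 0, "az": 0.28}, {"grip": 0, "tx": 0.32, "ty": -0.41, "tz": -0.04, "ax": 0, "ay": 0, "az": 0.28}, {"grip": 0, "tx": 0.32, "ty": -0.41, "tz": -0.04, "ax": 0, "ay": 0, "az": 0.28}, {"grip": 0, "tx": 0.32, "ty": -0.41, "tz": -0.04, "ax": 0, "ay": 0, "az": 0.28}, {"grip": 0, "tx": 0.32, "ty": -0.41, "tz": -0.04, "ax": 0, "ay": 0, "az": 0.28}, {"grip": 0, "tx": 0.32, "ty": -0.41, "tz": -0.04, "ax": 0, "ay": 0, "az": 0.28}, {"grip": 0, "tx": 0.32, "ty": -0.41, "tz": -0.04, "ax": 0, "ay": 0, "az": 0.28}]}}

```text
clock: 1.48
eef_pos: [0.459, -0.1221, 0.2795]
tool_rot: [0.997, -0.083, 0.001, -0.0]
wrist_force: [-0.5, 0.2, -0.1]
width: 0.999
grip_force: 0.0
```

Run:
```python
from h import *
snap('wrist','w1');snap('top','t1');snap('side','s1')
s=bot.read_state();print(s['eef_pos'],s['tool_rot'],s['q'])
```

```text
[ 0.45673469 -0.12536355  0.27884416] [ 9.96334251e-01 -8.55432385e-02 -5.64433990e-04  3.10814866e-04] [-4.50250205e-01 -4.30645527e-02  1.72809549e+00 -9.89653069e-04
  1.45739477e+00  1.29195438e+00]
```

Emit:
{"fn": "step_arm", "kwargs": {"targets": [{"grip": 0, "tx": 0, "ty": -0.4, "tz": 0, "ax": 0, "ay": 0, "az": 0}, {"grip": 0, "tx": 0, "ty": -0.4, "tz": 0, "ax": 0, "ay": 0, "az": 0}, {"grip": 0, "tx": 0, "ty": -0.4, "tz": 0, "ax": 0, "ay": 0, "az": 0}, {"grip": 0, "tx": 0, "ty": -0.4, "tz": 0, "ax": 0, "ay": 0, "az": 0}, {"grip": 0, "tx": 0, "ty": -0.4, "tz": 0, "ax": 0, "ay": 0, "az": 0}, {"grip": 0, "tx": 0, "ty": -0.4, "tz": 0, "ax": 0, "ay": 0, "az": 0}, {"grip": 0, "tx": 0, "ty": -0.4, "tz": 0, "ax": 0, "ay": 0, "az": 0}, {"grip": 0, "tx": 0, "ty": -0.4, "tz": 0, "ax": 0, "ay": 0, "az": 0}]}}

```text
clock: 2.3
eef_pos: [0.491, 0.0707, 0.2789]
tool_rot: [0.996, -0.086, -0.0, 0.001]
wrist_force: [0.4, -1.1, 0.5]
width: 0.994
grip_force: 0.0
```

Run:
```python
from h import *
snap('wrist','w2')
s=bot.read_state();print(s['eef_pos'],s['tool_rot'],s['q'])
a=cv2.imread('pics/w1.png');b=cv2.imread('pics/w2.png')
cv2.imwrite('pics/w12.png',cv2.resize(np.vstack([a[:, :],b]),(400,600)))
```

```text
[0.4910309  0.07047655 0.27900862] [ 9.96227939e-01 -8.67732004e-02 -2.96645304e-04  4.65622406e-04] [-3.15352426e-02  7.08037268e-03  1.67845699e+00 -9.02869047e-04
  1.45669924e+00  1.71312912e+00]
```

View pics/w1.png

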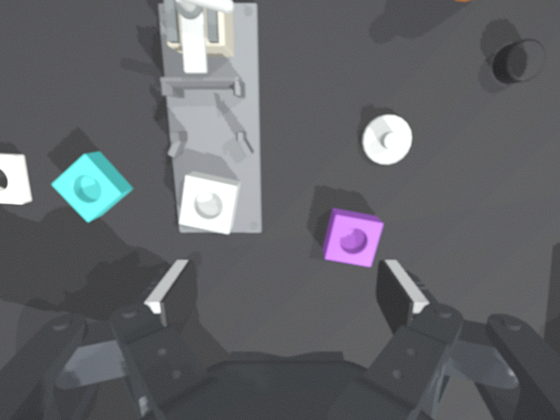

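View pics/w2.png

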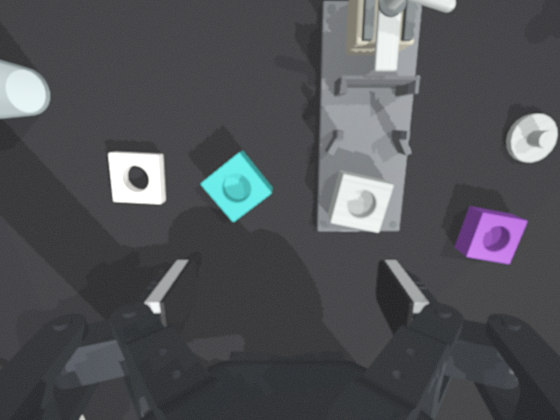

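w1 shows the body top at (209,204), the lid at (387,139) and the nest deck's bottom corners at (180,233) and (262,232). w2 shows the spacer at (137,178), the body at (361,203), the deck's bottom corners at (317,231) and (400,231), and the back wall at row 83. Next I'll refine the corners numerically.

```bash
cat > seg.py <<'E'
from h import *
def quad(f,c,thr,r=45):
    im=cv2.imread(f'pics/{f}.png'); g=im.min(2)
    m=(g>thr).astype(np.uint8); n,l,st,ce=cv2.connectedComponentsWithStats(m)
    x,y=c; sub=l[max(0,y-r):y+r,max(0,x-r):x+r]; ids=np.bincount(sub[sub>0]); k=ids.argmax()
    cs,_=cv2.findContours((l==k).astype(np.uint8),cv2.RETR_EXTERNAL,cv2.CHAIN_APPROX_NONE)
    ct=max(cs,key=cv2.contourArea); h=cv2.convexHull(ct)
    q=cv2.approxPolyDP(h,0.08*cv2.arcLength(h,True),True).reshape(-1,2).astype(float)
    # refine: fit lines to contour points per side
    P=ct.reshape(-1,2).astype(float); L=[]
    for i in range(len(q)):
        a,b=q[i],q[(i+1)%len(q)]; t=(P-a)@(b-a)/((b-a)@(b-a)); d=abs(np.cross(P-a,(b-a)/np.linalg.norm(b-a)))
        s=P[(t>.15)&(t<.85)&(d<3)]; v=cv2.fitLine(s.astype(np.float32),cv2.DIST_HUBER,0,.01,.01).ravel(); L.append(np.cross([v[2],v[3],1],[v[2]+v[0],v[3]+v[1],1]))
    Q=[]
    for i in range(len(q)):
        p=np.cross(L[i-1],L[i]); Q.append(p[:2]/p[2])
    return np.array(Q),cv2.contourArea(ct),P
E
python3 - <<'E' 2>/dev/null
from seg import *
def rep(n,f,c,thr,z):
    Q,A,P=quad(f,c,thr); X=onz(f,Q,z); s=np.linalg.norm(X-np.roll(X,-1,0),axis=1)
    e=[X[1]-X[0],X[2]-X[3]]; 
    print(n,f,thr,len(Q),Q.round(1).tolist(),'c',X.mean(0).round(4),'sides',s.round(4),'ang',[round(np.arctan2(*(v[1::-1]))%(np.pi/2),3) for v in e])
for t in(130,160,190):
    rep('body','w1',(209,204),t,.042);rep('body','w2',(361,203),t,.042)
    rep('body','t1',(286,236),t,.042)
for t in(130,170): rep('sp','w2',(137,178),t,.016);rep('sp','t1',(188,211),t,.016)
for f,c in(('w1',(209,204)),('w2',(361,203))):
  im=cv2.imread(f'pics/{f}.png').min(2); print(im[c[1]-30,c[0]-50:c[0]+50:4], im[c[1]-40:c[1]+40:3,c[0]-20])
E
```

```text
body w1 130 4 [[256.3, 6.5], [260.9, 232.4], [179.5, 231.2], [157.7, -12.2]] c [ 0.5354 -0.0482  0.042 ] sides [0.2576 0.1058 0.2748 0.106 ] ang [np.float64(1.402), np.float64(1.397)]
body w2 130 4 [[412.7, 93.0], [397.7, 231.3], [319.2, 229.7], [324.0, 81.6]] c [ 0.4929 -0.0246  0.042 ] sides [0.1688 0.102  0.1781 0.1029] ang [np.float64(1.395), np.float64(1.397)]
```

```bash
python3 - <<'E' 2>&1 | grep -v Warn
from seg import *
def rep(n,f,c,thr,z,r=45):
  try:
    Q,A,P=quad(f,c,thr,r); X=onz(f,Q,z); s=np.linalg.norm(X-np.roll(X,-1,0),axis=1)
    e=[X[1]-X[0],X[2]-X[3]]; 
    print(n,f,thr,len(Q),Q.round(1).tolist(),'c',X.mean(0).round(4),'sides',s.round(4),'ang',[round(np.arctan2(*(v[1::-1]))%(np.pi/2),3) for v in e])
  except Exception as e: print(n,f,thr,repr(e)[:60])
for t in(170,190,205,220):
    rep('body','w1',(209,204),t,.042,20);rep('body','w2',(361,203),t,.042,20)
    rep('body','t1',(286,236),t,.042,8)
for t in(130,170): rep('sp','w2',(137,178),t,.016);rep('sp','t1',(188,211),t,.016,12)
for f,c in(('w1',(209,204)),('w2',(361,203)),('t1',(286,236))):
  im=cv2.imread(f'pics/{f}.png').min(2); print(im[c[1]-4,c[0]-50:c[0]+50:4].tolist(), im[c[1]-40:c[1]+40:3,c[0]-20].tolist())
E
```

```text
body w1 170 4 [[255.1, -0.0], [259.2, 231.5], [184.8, 229.4], [174.6, -0.0]] c [ 0.5341 -0.0533  0.042 ] sides [0.2626 0.0964 0.2608 0.0861] ang [np.float64(1.398), np.float64(1.359)]
body w2 170 4 [[343.4, 173.0], [394.3, 184.2], [379.0, 232.3], [329.9, 222.8]] c [ 0.4427 -0.0172  0.042 ] sides [0.0654 0.0649 0.0656 0.0659] ang [np.float64(1.183), np.float64(1.197)]
body t1 170 4 [[280.6, 222.2], [290.2, 226.0], [282.1, 246.2], [271.6, 241.7]] c [ 0.4494 -0.0035  0.042 ] sides [0.0292 0.0613 0.0321 0.0604] ang [np.float64(1.175), np.float64(1.147)]
body w1 190 4 [[185.3, 173.9], [239.4, 185.8], [230.7, 234.2], [178.6, 223.6]] c [ 0.4419 -0.019   0.042 ] sides [0.0677 0.0657 0.0682 0.0663] ang [np.float64(1.182), np.float64(1.19)]
body w2 190 4 [[343.5, 173.8], [393.2, 184.7], [378.4, 231.9], [330.6, 222.3]] c [ 0.4427 -0.0169  0.042 ] sides [0.064  0.0638 0.064  0.0641] ang [np.float64(1.184), np.float64(1.19)]
body t1 190 4 [[280.9, 222.3], [289.3, 226.6], [283.8, 245.6], [272.8, 242.5]] c [ 0.4488 -0.005   0.042 ] sides [0.0266 0.0556 0.032  0.0611] ang [np.float64(1.087), np.floa
[... 1642 characters left out ...]
32, 255, 255, 255, 220, 255, 255, 249, 233, 223, 212, 255, 255, 255, 224, 179, 181, 180, 179, 179] [151, 151, 147, 168, 242, 255, 255, 255, 255, 255, 255, 255, 255, 255, 255, 255, 255, 255, 255, 255, 255, 169, 174, 98, 88, 93, 90]
[69, 49, 108, 110, 111, 120, 141, 235, 234, 233, 224, 215, 205, 194, 184, 177, 173, 237, 237, 235, 160, 161, 163, 86, 70] [128, 128, 130, 140, 131, 150, 185, 214, 229, 235, 237, 236, 234, 237, 235, 239, 235, 236, 239, 238, 236, 151, 153, 89, 70, 70, 70]
[0, 33, 36, 37, 35, 36, 38, 34, 24, 63, 172, 203, 191, 174, 132, 102, 150, 98, 99, 39, 37, 36, 38, 37, 37] [36, 34, 34, 38, 37, 35, 34, 31, 32, 30, 27, 31, 30, 31, 28, 23, 25, 36, 62, 34, 36, 35, 35, 33, 27, 24, 29]
```

```bash
cat >> seg.py <<'E'
from scipy.optimize import least_squares
from scipy.ndimage import map_coordinates, gaussian_filter
def edgepts(f,A,B,n=25,w=6,pol=None):
    "measured sub-pixel strongest-gradient points near the projected 3D segment A-B"
    g=gaussian_filter(cv2.imread(f'pics/{f}.png').mean(2),.8)
    t=np.linspace(.06,.94,n)[:,None]; p=proj(f,A+(np.array(B)-A)*t); d=np.gradient(p,axis=0); d/=np.linalg.norm(d,axis=1)[:,None]; nn=np.c_[-d[:,1],d[:,0]]
    s=np.arange(-w,w+.01,.25); out=[]
    for q,m in zip(p,nn):
        if not(5<q[0]<555 and 5<q[1]<415): continue
        v=map_coordinates(g,[q[1]+s*m[1],q[0]+s*m[0]],order=1,mode='nearest'); gr=np.gradient(v,.25); gr=gr if pol is None else gr*pol
        k=(abs(gr) if pol is None else gr).argmax()
        if abs(gr[k])>6: out.append((q,m,s[k]))
    return out
def fitpose(segs,views,x0,iters=5,w=6):
    "segs: list of (A,B) in local frame, world z included; pose x,y,yaw"
    x=np.array(x0,float)
    M=lambda x,P:np.c_[(np.array(P)[:,:2]@np.array([[np.cos(x[2]),np.sin(x[2])],[-np.sin(x[2]),np.cos(x[2])]]))+x[:2],np.array(P)[:,2]]
    for it in range(iters):
        J=[];r=[]
        for f in views:
            for A,B in segs:
                a,b=M(x,[A,B])
                for q,m,s in edgepts(f,a,b,w=max(2.5,w-it*1.2)):
                    row=[]
                    t=None
                    J.append((f,A,B,q,m,s)); r.append(s)
        def res(dx):
            o=[];c={}
            for f,A,B,q,m,s in J:
                k=(f,tuple(A),tuple(B))
                if k not in c: c[k]=proj(f,M(x+dx,[A,B]))
                a,b=c[k]; d=(b-a)/np.linalg.norm(b-a); o.append((q+s*m-a)@np.array([-d[1],d[0]]))
            return np.array(o)
        s=least_squares(res,np.zeros(3),loss='soft_l1',f_scale=.7,x_scale=[.001,.001,.01]); x=x+s.x
    return x,np.median(abs(res(s.x))),len(J)
def rect(hx0,hx1,hy,z): return [((hx0,-hy,z),(hx1,-hy,z)),((hx1,-hy,z),(hx1,hy,z)),((hx1,hy,z),(hx0,hy,z)),((hx0,hy,z),(hx0,-hy,z))]
E
python3 - <<'E'
from seg import *
D=rect(-.155,.130,.058,.010); D=[D[0],D[2],D[3]]
for v in(['w1'],['w2'],['t1'],['w1','w2'],['w1','w2','t1']): print('nest',v,fitpose(D,v,[.554,-.044,-.165]))
S=rect(-.032,.032,.032,.042)
for z in(.042,):
  for v in(['w1'],['w2'],['w1','w2'],['t1']): print('body',v,fitpose(S,v,[.4425,-.0175,-.383],w=5))
S=rect(-.032,.032,.032,.016)
for v in(['w2'],['t1']): print('sp',v,fitpose(S,v,[.521,.266,-.23],w=4))
for n,a,b in(('body',[(187,175),(238,186),(229.5,233.5),(179,223.4)],[(343.6,174),(393,184.8),(378.2,231.7),(330.6,222.2)]),):
  for p,q in zip(a,b): print(n,[np.round(k,4) for k in tri([('w1',p),('w2',q)])])
# lid circles
for f,c in(('w1',(387,139)),('w2',(531,139)),('t1',(370,222))):
  im=cv2.imread(f'pics/{f}.png').min(2)
  for thr in((100,150) ):
    m=(im>thr).astype(np.uint8);n,l,st,ce=cv2.connectedComponentsWithStats(m);k=l[c[1]+(8 if f[0]=='w' else 3),c[0]-(10 if f[0]=='w' else 5)]
    cs,_=cv2.findContours((l==k).astype(np.uint8),cv2.RETR_EXTERNAL,cv2.CHAIN_APPROX_NONE);ct=max(cs,key=cv2.contourArea)
    e=cv2.fitEllipse(ct);X=onz(f,[e[0]],.010)[0];print('lid',f,thr,np.round(e[0],1),np.round(e[1],1),X.round(4))
E
```

```text
nest ['w1'] (array([ 0.54558846, -0.04178469, -0.16974153]), np.float64(0.21033264664814766), 75)
nest ['w2'] (array([ 0.5462787 , -0.04086835, -0.16898207]), np.float64(0.23624562775574276), 75)
nest ['t1'] (array([ 0.54701051, -0.04183103, -0.17416388]), np.float64(0.2497878596646661), 73)
nest ['w1', 'w2'] (array([ 0.54588562, -0.04132509, -0.16955928]), np.float64(0.4191388054495114), 150)
nest ['w1', 'w2', 't1'] (array([ 0.54597342, -0.04135841, -0.16968202]), np.float64(0.4373437401781977), 223)
body ['w1'] (array([ 0.44209494, -0.01761415, -0.3858937 ]), np.float64(0.7658519641491837), 100)
body ['w2'] (array([ 0.44271862, -0.01662096, -0.38386764]), np.float64(0.5011931568395753), 100)
body ['w1', 'w2'] (array([ 0.44249643, -0.01696737, -0.3864207 ]), np.float64(0.5206830399146098), 200)
body ['t1'] (array([ 0.44398348, -0.01722557, -0.3834756 ]), np.float64(0.28968791070199396), 86)
sp ['w2'] (array([ 0.52015733,  0.26484953, -0.16786311]), np.float64(1.8914045399255337), 99)
sp ['t1'] (array([ 0.52151205,  0.26651399, -0.23121137]), np.float64(0.5300027020801547), 100)
body [array([ 4.83e-01, -1.00e-04,  3.68e-02]), array([0., 0.])]
body [array([ 0.4587, -0.0599,  0.0364]), array([0., 0.])]
body [array([ 0.3988, -0.0358,  0.0369]), array([0.0005, 0.0005])]
body [array([0.4244, 0.0246, 0.0412]), array([0.0004, 0.0004])]
lid w1 100 [387.  139.2] [49.3 52.6] [ 0.4826 -0.2575  0.01  ]
lid w1 150 [387.1 139.1] [47.4 51.1] [ 0.4826 -0.2576  0.01  ]
lid w2 100 [532.1 137.5] [45.8 54.7] [ 0.4837 -0.2546  0.01  ]
lid w2 150 [533.5 137.6] [42.4 52.1] [ 0.4832 -0.2565  0.01  ]
lid t1 100 [260.1 240. ] [373.1 580.8] [0.436  0.0578 0.01  ]
lid t1 150 [292.9 233.8] [431.1 603.8] [ 0.4527 -0.0368  0.01  ]
```

Emit:
{"fn": "step_arm", "kwargs": {"targets": [{"grip": 0, "tx": -0.065, "ty": 0.189, "tz": 0.338, "ax": 0, "ay": 0, "az": 0.27}, {"grip": 0, "tx": -0.065, "ty": 0.189, "tz": 0.338, "ax": 0, "ay": 0, "az": 0.27}, {"grip": 0, "tx": -0.065, "ty": 0.189, "tz": 0.338, "ax": 0, "ay": 0, "az": 0.27}, {"grip": 0, "tx": -0.065, "ty": 0.189, "tz": 0.338, "ax": 0, "ay": 0, "az": 0.27}, {"grip": 0, "tx": -0.065, "ty": 0.189, "tz": 0.338, "ax": 0, "ay": 0, "az": 0.27}, {"grip": 0, "tx": -0.065, "ty": 0.189, "tz": 0.338, "ax": 0, "ay": 0, "az": 0.27}, {"grip": 0, "tx": -0.065, "ty": 0.189, "tz": 0.338, "ax": 0, "ay": 0, "az": 0.27}]}}

```text
clock: 2.93
eef_pos: [0.4414, -0.0168, 0.1091]
tool_rot: [0.981, -0.193, -0.002, -0.0]
wrist_force: [-0.0, 0.6, 0.2]
width: 0.999
grip_force: 0.0
```

```bash
cat >> h.py <<'E'
from scipy.spatial.transform import Rotation as Rr
N=np.array([.5460,-.0413]);NH=-.1698
def n2w(x,y): c,s=np.cos(NH),np.sin(NH); return N+[c*x-s*y,s*x+c*y]
def w2n(p): c,s=np.cos(NH),np.sin(NH); d=np.array(p[:2])-N; return np.array([c*d[0]+s*d[1],-s*d[0]+c*d[1]])
def pose():
    s=bot.read_state(); R=Rr.from_quat(s['tool_rot']).as_matrix(); return s,R,np.arctan2(R[1,0],R[0,0])
def go(xy,z,h):
    s,R,hh=pose(); d=R.T@(np.array([*xy,z])-s['eef_pos'])
    a=-((h-hh+np.pi)%(2*np.pi)-np.pi)
    print('tx,ty,tz,az',(np.r_[d/.5,a/(np.pi/4)]).round(4),'| now',s['eef_pos'].round(4),'h',round(hh,4),'nest',w2n(s['eef_pos']).round(4),'F',s['wrist_force'].round(1),'t',s['clock'].__round__(2),'q6',s['q'][5].round(2))
E
python3 - <<'E'
from seg import *
go((.4425,-.017),.026,-.386)
snap('wrist','w3')
S=rect(-.032,.032,.032,.042)
print(fitpose(S,['w3'],[.4425,-.017,-.386],w=5))
L=rect(-.155,.130,.058,.010); print(fitpose([L[0],L[2],L[3]],['w3'],[.546,-.0413,-.17],w=5))
E
```

```text
tx,ty,tz,az [ 0.0028 -0.0004  0.1663 -0.0027] | now [ 0.4414 -0.0168  0.1091] h -0.3881 nest [-0.1072  0.0065] F [-0.   0.6  0.2] t 2.93 q6 1.72
(array([ 0.44336388, -0.01662824, -0.37915375]), np.float64(0.5404505121042139), 100)
(array([ 0.54715266, -0.04087992, -0.16790033]), np.float64(0.3301887308445437), 58)
```

Emit:
{"fn": "step_arm", "kwargs": {"targets": [{"grip": 0, "tx": 0.003, "ty": 0, "tz": 0.08, "ax": 0, "ay": 0, "az": 0}, {"grip": 0, "tx": 0.003, "ty": 0, "tz": 0.14, "ax": 0, "ay": 0, "az": 0}, {"grip": 0, "tx": 0.003, "ty": 0, "tz": 0.166, "ax": 0, "ay": 0, "az": 0}, {"grip": 0, "tx": 0.003, "ty": 0, "tz": 0.166, "ax": 0, "ay": 0, "az": 0}, {"grip": 0, "tx": 0.003, "ty": 0, "tz": 0.166, "ax": 0, "ay": 0, "az": 0}]}}

```text
clock: 3.4
eef_pos: [0.4465, -0.0159, 0.0287]
tool_rot: [0.982, -0.19, 0.001, 0.0]
wrist_force: [0.2, 0.3, 0.6]
width: 1.0
grip_force: 0.0
```

Emit:
{"fn": "step_arm", "kwargs": {"targets": [{"grip": 0.5, "tx": 0, "ty": 0, "tz": 0, "ax": 0, "ay": 0, "az": 0}, {"grip": 0.5, "tx": 0, "ty": 0, "tz": 0, "ax": 0, "ay": 0, "az": 0}, {"grip": 0.5, "tx": 0, "ty": 0, "tz": 0, "ax": 0, "ay": 0, "az": 0}, {"grip": 0.5, "tx": 0, "ty": 0, "tz": 0, "ax": 0, "ay": 0, "az": 0}, {"grip": 0.5, "tx": 0, "ty": 0, "tz": 0, "ax": 0, "ay": 0, "az": 0}, {"grip": 0.5, "tx": 0, "ty": 0, "tz": 0, "ax": 0, "ay": 0, "az": 0}]}}

```text
clock: 3.9
eef_pos: [0.4473, -0.0166, 0.0301]
tool_rot: [0.982, -0.19, 0.003, 0.001]
wrist_force: [-1.4, -0.9, 6.4]
width: 0.735
grip_force: 66.0
```

Run:
```python
from h import *
go(n2w(-.085,0),.026,NH); go(n2w(-.066,0),.026,NH)
```

```text
tx,ty,tz,az [ 0.0355  0.0081  0.0085 -0.2707] | now [ 0.4473 -0.0166  0.0301] h -0.3824 nest [-0.1015  0.0077] F [-1.4 -0.9  6.4] t 3.9 q6 1.72
tx,ty,tz,az [ 0.0726  0.      0.0087 -0.2707] | now [ 0.4473 -0.0166  0.0301] h -0.3824 nest [-0.1015  0.0077] F [-1.4 -0.9  6.4] t 3.9 q6 1.72
```

Emit:
{"fn": "step_arm", "kwargs": {"targets": [{"grip": 0.5, "tx": 0.005, "ty": 0, "tz": 0, "ax": 0, "ay": 0, "az": -0.06}, {"grip": 0.5, "tx": 0.015, "ty": 0.001, "tz": 0, "ax": 0, "ay": 0, "az": -0.12}, {"grip": 0.5, "tx": 0.03, "ty": 0.001, "tz": 0, "ax": 0, "ay": 0, "az": -0.18}, {"grip": 0.5, "tx": 0.045, "ty": 0.001, "tz": 0, "ax": 0, "ay": 0, "az": -0.24}, {"grip": 0.5, "tx": 0.06, "ty": 0, "tz": 0, "ax": 0, "ay": 0, "az": -0.27}, {"grip": 0.5, "tx": 0.072, "ty": 0, "tz": 0, "ax": 0, "ay": 0, "az": -0.27}, {"grip": 0.5, "tx": 0.072, "ty": 0, "tz": 0, "ax": 0, "ay": 0, "az": -0.27}]}}

```text
clock: 4.48
eef_pos: [0.4789, -0.029, 0.0301]
tool_rot: [0.996, -0.085, 0.001, -0.0]
wrist_force: [-5.0, 1.4, 12.5]
width: 0.734
grip_force: 66.8
```

Run:
```python
from seg import *
go(n2w(-.066,0),.026,NH)
snap('top','t4');snap('wrist','w4')
S=rect(-.032,.032,.032,.042);p=n2w(-.070,0)
for v in('t4','w4'):
  x,m,n=fitpose(S,[v],[*p,NH],w=5);print(v,x,m,n,w2n(x),x[2]-NH)
go(n2w(-.066,0),.026,NH)
```

```text
tx,ty,tz,az [ 0.0044  0.0016  0.0082 -0.0013] | now [ 0.4789 -0.029   0.0301] h -0.1708 nest [-0.0682  0.0008] F [-5.   1.4 12.5] t 4.48 q6 1.5
t4 [ 0.47887569 -0.03971689 -0.54448335] 0.5180542665940038 55 [-0.06642649 -0.00978268] -0.37468335485637155
w4 [ 0.47498134 -0.02792273 -0.16964088] 0.5257622570626189 100 [-0.07225787  0.00118378] 0.00015911978386998205
tx,ty,tz,az [ 0.0044  0.0016  0.0083 -0.0013] | now [ 0.4789 -0.029   0.0301] h -0.1708 nest [-0.0682  0.0008] F [-4.6  2.4 11.7] t 4.58 q6 1.5
```

Emit:
{"fn": "step_arm", "kwargs": {"targets": [{"grip": 0.05, "tx": 0, "ty": 0, "tz": 0, "ax": 0, "ay": 0, "az": 0}, {"grip": 0.05, "tx": 0, "ty": 0, "tz": 0, "ax": 0, "ay": 0, "az": 0}, {"grip": 0.05, "tx": 0, "ty": 0, "tz": 0, "ax": 0, "ay": 0, "az": 0}, {"grip": 0.05, "tx": 0, "ty": 0, "tz": -0.04, "ax": 0, "ay": 0, "az": 0}, {"grip": 0.05, "tx": 0, "ty": 0, "tz": -0.12, "ax": 0, "ay": 0, "az": 0}, {"grip": 0.7, "tx": -0.08, "ty": 0.002, "tz": -0.12, "ax": 0, "ay": 0, "az": 0}, {"grip": 0.7, "tx": -0.132, "ty": 0.002, "tz": -0.12, "ax": 0, "ay": 0, "az": 0}, {"grip": 0.7, "tx": -0.132, "ty": 0.002, "tz": -0.12, "ax": 0, "ay": 0, "az": 0}]}}

```text
clock: 5.25
eef_pos: [0.407, -0.0173, 0.0862]
tool_rot: [0.996, -0.085, -0.003, -0.001]
wrist_force: [0.1, 0.9, -0.2]
width: 0.547
grip_force: 0.0
```

Run:
```python
from seg import *
go(n2w(-.134,0),.030,NH)
snap('wrist','w5');S=rect(-.032,.032,.032,.042);p=n2w(-.072,0.001)
x,m,n=fitpose(S,['w5'],[*p,NH],w=5);print(x,m,n,w2n(x),x[2]-NH); go(n2w(-.134,0),.030,NH)
```

```text
tx,ty,tz,az [ 0.0149  0.0004  0.1124 -0.0013] | now [ 0.407  -0.0173  0.0862] h -0.1708 nest [-0.1411  0.0002] F [ 0.1  0.9 -0.2] t 5.25 q6 1.49
[ 0.47592754 -0.02816443 -0.17090856] 0.5383494893970671 100 [-0.07128444  0.00110546] -0.0011085554154280364
tx,ty,tz,az [ 0.0087 -0.0002  0.1135 -0.0017] | now [ 0.4098 -0.0181  0.0868] h -0.1711 nest [-1.382e-01 -1.000e-04] F [ 0.3 -0.3  0.8] t 5.3 q6 1.49
```

Emit:
{"fn": "step_arm", "kwargs": {"targets": [{"grip": 0.7, "tx": 0, "ty": 0, "tz": 0.08, "ax": 0, "ay": 0, "az": 0}, {"grip": 0.7, "tx": 0, "ty": 0, "tz": 0.112, "ax": 0, "ay": 0, "az": 0}, {"grip": 0.7, "tx": 0, "ty": 0, "tz": 0.112, "ax": 0, "ay": 0, "az": 0}, {"grip": 0.7, "tx": 0.04, "ty": 0, "tz": 0.112, "ax": 0, "ay": 0, "az": 0}, {"grip": 0.7, "tx": 0.08, "ty": 0, "tz": 0.112, "ax": 0, "ay": 0, "az": 0}, {"grip": 0.7, "tx": 0.11, "ty": 0, "tz": 0.112, "ax": 0, "ay": 0, "az": 0}, {"grip": 0.7, "tx": 0.14, "ty": 0, "tz": 0.112, "ax": 0, "ay": 0, "az": 0}, {"grip": 0.7, "tx": 0.16, "ty": 0, "tz": 0.112, "ax": 0, "ay": 0, "az": 0}]}}

```text
clock: 5.97
eef_pos: [0.4931, -0.0328, 0.0319]
tool_rot: [0.996, -0.085, -0.0, 0.0]
wrist_force: [-4.3, 0.7, 3.1]
width: 0.296
grip_force: 2.5
```

Run:
```python
from seg import *
snap('wrist','w6')
go(n2w(-.041,0),.030,NH)
S=rect(-.032,.032,.032,.042);p=n2w(-.012,0.0)
x,m,n=fitpose(S,['w6'],[*p,NH],w=5);print(x,m,n,w2n(x),x[2]-NH)
```

```text
tx,ty,tz,az [ 0.0205 -0.0017  0.005  -0.002 ] | now [ 0.4954 -0.0335  0.0325] h -0.1714 nest [-0.0512 -0.0008] F [-0.1 -0.6  1. ] t 6.02 q6 1.5
[ 0.5342774  -0.03876013 -0.17006362] 0.5766254365444435 100 [-0.01198321  0.00052239] -0.00026362073629163096
```

Emit:
{"fn": "step_arm", "kwargs": {"targets": [{"grip": 0.7, "tx": 0.01, "ty": -0.001, "tz": 0, "ax": 0, "ay": 0, "az": 0}, {"grip": 0.7, "tx": 0.02, "ty": -0.001, "tz": 0, "ax": 0, "ay": 0, "az": 0}, {"grip": 0.7, "tx": 0.027, "ty": -0.001, "tz": 0, "ax": 0, "ay": 0, "az": 0}, {"grip": 0.7, "tx": 0.03, "ty": -0.001, "tz": 0, "ax": 0, "ay": 0, "az": 0}, {"grip": 0.7, "tx": 0.03, "ty": -0.001, "tz": 0, "ax": 0, "ay": 0, "az": 0}]}}

```text
clock: 6.43
eef_pos: [0.5063, -0.0345, 0.0312]
tool_rot: [0.996, -0.085, -0.0, -0.0]
wrist_force: [-2.4, 0.5, -0.0]
width: 0.3
grip_force: 1.0
```

Run:
```python
from seg import *
snap('wrist','w7')
go(n2w(-.037,0),.030,NH)
S=rect(-.032,.032,.032,.042);p=n2w(.002,0.0)
x,m,n=fitpose(S[:1]+S[2:],['w7'],[*p,NH],w=5);print(x,m,n,w2n(x),x[2]-NH)
```

```text
tx,ty,tz,az [ 0.0066  0.      0.0025 -0.0018] | now [ 0.5063 -0.0345  0.0312] h -0.1712 nest [-0.0403  0.    ] F [-1.7  0.4 -0.7] t 6.48 q6 1.5
[ 0.54717399 -0.04059209 -0.17044489] 0.34741332025402727 75 [0.00103748 0.00089611] -0.0006448868943175756
```

Emit:
{"fn": "step_arm", "kwargs": {"targets": [{"grip": 0.7, "tx": 0.003, "ty": 0, "tz": 0, "ax": 0, "ay": 0, "az": 0}, {"grip": 0.7, "tx": 0.006, "ty": 0, "tz": 0, "ax": 0, "ay": 0, "az": 0}, {"grip": 0.7, "tx": 0.008, "ty": 0, "tz": 0, "ax": 0, "ay": 0, "az": 0}, {"grip": 0.7, "tx": 0.008, "ty": 0, "tz": 0, "ax": 0, "ay": 0, "az": 0}]}}

```text
clock: 6.82
eef_pos: [0.5072, -0.0346, 0.0309]
tool_rot: [0.996, -0.085, -0.004, -0.0]
wrist_force: [-9.0, 1.0, 7.2]
width: 0.302
grip_force: 4.8
```

Emit:
{"fn": "step_arm", "kwargs": {"targets": [{"grip": 0.7, "tx": -0.03, "ty": 0, "tz": 0, "ax": 0, "ay": 0, "az": 0}, {"grip": 0.7, "tx": -0.04, "ty": 0, "tz": -0.05, "ax": 0, "ay": 0, "az": 0}, {"grip": 0.3, "tx": -0.04, "ty": 0, "tz": -0.13, "ax": 0, "ay": 0, "az": 0}, {"grip": 0, "tx": -0.04, "ty": 0, "tz": -0.2, "ax": 0, "ay": 0, "az": 0}, {"grip": 0, "tx": -0.04, "ty": -0.08, "tz": -0.2, "ax": 0, "ay": 0, "az": 0}, {"grip": 0, "tx": -0.04, "ty": -0.15, "tz": -0.2, "ax": 0, "ay": 0, "az": 0}, {"grip": 0, "tx": -0.04, "ty": -0.23, "tz": -0.2, "ax": 0, "ay": 0, "az": 0}, {"grip": 0, "tx": -0.04, "ty": -0.3, "tz": -0.2, "ax": 0, "ay": 0, "az": 0}]}}

```text
clock: 7.48
eef_pos: [0.518, 0.1178, 0.1327]
tool_rot: [0.996, -0.086, 0.003, -0.001]
wrist_force: [0.5, -0.3, 0.1]
width: 1.004
grip_force: 0.0
```

Emit:
{"fn": "step_arm", "kwargs": {"targets": [{"grip": 0, "tx": -0.035, "ty": -0.08, "tz": 0, "ax": 0, "ay": 0, "az": 0.07}, {"grip": 0, "tx": -0.035, "ty": -0.15, "tz": 0, "ax": 0, "ay": 0, "az": 0.07}, {"grip": 0, "tx": -0.035, "ty": -0.22, "tz": 0, "ax": 0, "ay": 0, "az": 0.07}, {"grip": 0, "tx": -0.035, "ty": -0.28, "tz": 0, "ax": 0, "ay": 0, "az": 0.07}, {"grip": 0, "tx": -0.035, "ty": -0.3, "tz": 0, "ax": 0, "ay": 0, "az": 0.07}, {"grip": 0, "tx": -0.035, "ty": -0.3, "tz": 0, "ax": 0, "ay": 0, "az": 0.07}]}}

```text
clock: 7.98
eef_pos: [0.5255, 0.2694, 0.1319]
tool_rot: [0.994, -0.111, 0.002, -0.001]
wrist_force: [0.2, -1.2, -0.6]
width: 1.002
grip_force: 0.0
```

```bash
python3 - <<'E' 2>&1 | grep -v Warn
from seg import *
snap('wrist','w8')
S=rect(-.032,.032,.032,.016)
for z in (.016,):
  x,m,n=fitpose(S,['w8'],[.521,.266,-.23],w=5);print(x,m,n)
x2,m,n=fitpose(S,['w8','t1'],[.521,.266,-.23],w=5);print(x2,m,n)
# hole-free height check: top corners seen in w8 and t1
q8=proj('w8',[[*(x[:2]),.016]])
im=cv2.imread('pics/w8.png').min(2);print(q8,im.shape)
def corners(f,x):
  pass
Q,A,P=quad('w8',tuple(int(v) for v in q8[0]),150,25);print(Q.round(1).tolist())
Q1,A,P=quad('t1',(188,211),150,12);
for p in Q:
  X=onz('w8',[p],.016)[0]; k=np.argmin(np.linalg.norm(Q1-proj('t1',[X])[0],axis=1)); print([np.round(v,4) for v in tri([('w8',p),('t1',Q1[k])])])
go(x[:2],.006,x[2])
E
```

```text
[ 0.52241547  0.2678139  -0.23793923] 1.3665658486809138 100
[ 0.52202624  0.26763197 -0.23342305] 0.9990700283751099 200
[[289.50957074 208.36103701]] (420, 560)
[[329.5, 171.0], [326.2, 246.0], [252.4, 246.0], [250.4, 171.0]]
[array([0.5453, 0.2287, 0.0118]), array([0.0005, 0.0005])]
[array([0.4826, 0.2429, 0.0175]), array([0.001, 0.001])]
[array([0.498 , 0.3048, 0.021 ]), array([0.0015, 0.0015])]
[array([0.5606, 0.2919, 0.0136]), array([0.0007, 0.0007])]
tx,ty,tz,az [-0.0057  0.0007  0.2511  0.0177] | now [0.525  0.2675 0.1316] h -0.224 nest [-0.0729  0.3008] F [ 0.1 -0.9  0.1] t 8.03 q6 2.12
```

Emit:
{"fn": "step_arm", "kwargs": {"targets": [{"grip": 0, "tx": -0.006, "ty": 0, "tz": 0.08, "ax": 0, "ay": 0, "az": 0.015}, {"grip": 0, "tx": -0.006, "ty": 0, "tz": 0.16, "ax": 0, "ay": 0, "az": 0.015}, {"grip": 0, "tx": -0.006, "ty": 0, "tz": 0.22, "ax": 0, "ay": 0, "az": 0.015}, {"grip": 0, "tx": -0.006, "ty": 0, "tz": 0.246, "ax": 0, "ay": 0, "az": 0.015}, {"grip": 0, "tx": -0.006, "ty": 0, "tz": 0.248, "ax": 0, "ay": 0, "az": 0.015}, {"grip": 0, "tx": -0.006, "ty": 0, "tz": 0.248, "ax": 0, "ay": 0, "az": 0.015}, {"grip": 0, "tx": -0.006, "ty": 0, "tz": 0.248, "ax": 0, "ay": 0, "az": 0.015}]}}

```text
clock: 8.62
eef_pos: [0.5237, 0.2674, 0.0095]
tool_rot: [0.993, -0.119, 0.002, -0.001]
wrist_force: [-0.3, -0.2, 0.4]
width: 0.999
grip_force: 0.0
```

Emit:
{"fn": "step_arm", "kwargs": {"targets": [{"grip": 0.5, "tx": 0, "ty": 0, "tz": 0, "ax": 0, "ay": 0, "az": 0}, {"grip": 0.5, "tx": 0, "ty": 0, "tz": 0, "ax": 0, "ay": 0, "az": 0}, {"grip": 0.5, "tx": 0, "ty": 0, "tz": 0, "ax": 0, "ay": 0, "az": 0}, {"grip": 0.5, "tx": 0, "ty": 0, "tz": 0, "ax": 0, "ay": 0, "az": 0}, {"grip": 0.5, "tx": 0, "ty": 0, "tz": 0, "ax": 0, "ay": 0, "az": 0}, {"grip": 0.5, "tx": 0, "ty": 0, "tz": 0, "ax": 0, "ay": 0, "az": 0}]}}

```text
clock: 9.12
eef_pos: [0.524, 0.2682, 0.0102]
tool_rot: [0.993, -0.119, 0.003, -0.001]
wrist_force: [0.5, -1.3, 7.0]
width: 0.722
grip_force: 65.9
```

```bash
python3 - <<'E' 2>&1 | grep -v Warn
from seg import *
go((.522,.2675),.006,-.235)
snap('wrist','w9'); cv2.imwrite('pics/w9c.png',cv2.resize(cv2.imread('pics/w9.png')[130:400,130:430],None,fx=2,fy=2))
E
```

```text
tx,ty,tz,az [-0.0035  0.0022  0.0084 -0.0033] | now [0.524  0.2682 0.0102] h -0.2376 nest [-0.074   0.3013] F [ 0.5 -1.3  7. ] t 9.12 q6 2.13
```

View pics/w9c.png

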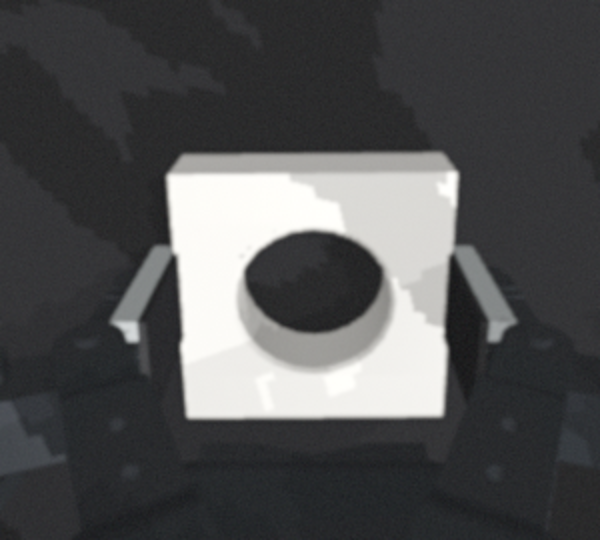

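Emit:
{"fn": "step_arm", "kwargs": {"targets": [{"grip": 0.5, "tx": 0, "ty": 0, "tz": -0.05, "ax": 0, "ay": 0, "az": 0}, {"grip": 0.5, "tx": 0, "ty": 0, "tz": -0.13, "ax": 0, "ay": 0, "az": 0}, {"grip": 0.5, "tx": 0, "ty": 0, "tz": -0.2, "ax": 0, "ay": 0, "az": 0}, {"grip": 0.5, "tx": 0.03, "ty": 0.07, "tz": -0.21, "ax": 0, "ay": 0, "az": -0.04}, {"grip": 0.5, "tx": 0.06, "ty": 0.14, "tz": -0.21, "ax": 0, "ay": 0, "az": -0.08}, {"grip": 0.5, "tx": 0.08, "ty": 0.21, "tz": -0.21, "ax": 0, "ay": 0, "az": -0.086}, {"grip": 0.5, "tx": 0.1, "ty": 0.28, "tz": -0.21, "ax": 0, "ay": 0, "az": -0.086}, {"grip": 0.5, "tx": 0.1, "ty": 0.28, "tz": -0.21, "ax": 0, "ay": 0, "az": -0.086}]}}

```text
clock: 9.83
eef_pos: [0.5379, 0.114, 0.1133]
tool_rot: [0.996, -0.088, 0.001, 0.001]
wrist_force: [-0.4, 0.9, -0.4]
width: 0.728
grip_force: 65.8
```

```bash
python3 - <<'E' 2>&1 | grep -v Warn
from seg import *
go(n2w(.003,0),.11,NH)
S=rect(-.032,.032,.032,.016)
x,m,n=fitpose(S,['w9'],[.522,.268,-.237],w=5);print(x,m,n)
c,s=np.cos(-.2376),np.sin(-.2376);d=x[:2]-[.524,.2682];print('spacer in tool x,y(left)',c*d[0]+s*d[1],-s*d[0]+c*d[1])
E
```

```text
tx,ty,tz,az [ 0.0762  0.3029  0.0076 -0.0072] | now [0.5379 0.114  0.1133] h -0.1755 nest [-0.0342  0.1517] F [-0.4  0.9 -0.4] t 9.83 q6 1.8
[ 0.5208594   0.26911789 -0.22710862] 0.7414963745443166 100
spacer in tool x,y(left) -0.0032684157783649053 0.0001529005510135321
```

Emit:
{"fn": "step_arm", "kwargs": {"targets": [{"grip": 0.5, "tx": 0.02, "ty": 0.08, "tz": 0, "ax": 0, "ay": 0, "az": -0.007}, {"grip": 0.5, "tx": 0.04, "ty": 0.15, "tz": 0, "ax": 0, "ay": 0, "az": -0.007}, {"grip": 0.5, "tx": 0.06, "ty": 0.22, "tz": 0, "ax": 0, "ay": 0, "az": -0.007}, {"grip": 0.5, "tx": 0.078, "ty": 0.28, "tz": 0, "ax": 0, "ay": 0, "az": -0.007}, {"grip": 0.5, "tx": 0.078, "ty": 0.3, "tz": 0, "ax": 0, "ay": 0, "az": -0.007}, {"grip": 0.5, "tx": 0.078, "ty": 0.303, "tz": 0, "ax": 0, "ay": 0, "az": -0.007}, {"grip": 0.5, "tx": 0.078, "ty": 0.303, "tz": 0, "ax": 0, "ay": 0, "az": -0.007}, {"grip": 0.5, "tx": 0.078, "ty": 0.303, "tz": 0, "ax": 0, "ay": 0, "az": -0.007}]}}

```text
clock: 10.5
eef_pos: [0.5496, -0.035, 0.1123]
tool_rot: [0.997, -0.082, -0.0, -0.0]
wrist_force: [0.4, 0.2, -0.4]
width: 0.727
grip_force: 65.9
```

```bash
python3 - <<'E' 2>&1 | grep -v Warn
from seg import *
go(n2w(.004,0),.049,NH)
im=snap('wrist','w10')
# spacer underside was z 0 at TCP .0102 -> top 6mm above TCP
s,R,h=pose();z=s['eef_pos'][2]+.006
S=rect(-.032,.032,.032,z)
x,m,n=fitpose(S,['w10'],[*n2w(.001,0),NH],w=5);print('spacer',w2n(x),x[2]-NH,m,n)
go(n2w(.004,0),.052,NH)
cv2.imwrite('pics/w10c.png',cv2.resize(im[60:330,130:430,::-1],None,fx=2,fy=2))
E
```

```text
tx,ty,tz,az [0.003  0.0138 0.1267 0.0073] | now [ 0.5496 -0.035   0.1123] h -0.1641 nest [0.0025 0.0068] F [ 0.4  0.2 -0.4] t 10.5 q6 1.51
spacer [-0.00041482 -0.00058019] 0.019860231110575943 0.3399541285117541 58
tx,ty,tz,az [0.003  0.0143 0.1206 0.0084] | now [ 0.5496 -0.0347  0.1123] h -0.1632 nest [0.0025 0.0071] F [ 0.5 -0.2 -1. ] t 10.55 q6 1.51
```

View pics/w10c.png

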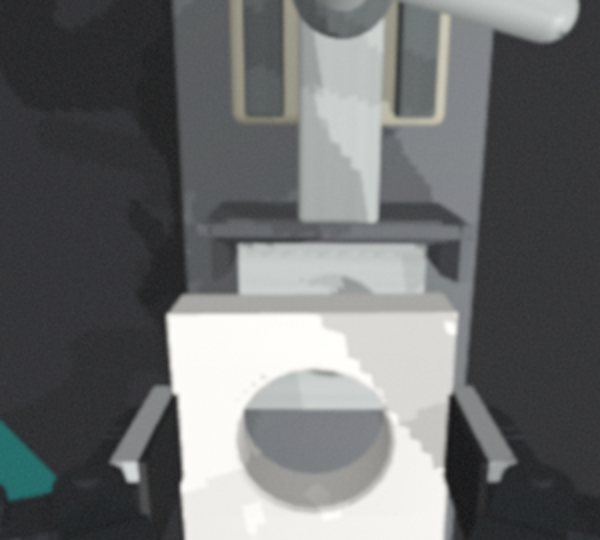

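Emit:
{"fn": "step_arm", "kwargs": {"targets": [{"grip": 0.5, "tx": 0.003, "ty": 0.014, "tz": 0, "ax": 0, "ay": 0, "az": 0.008}, {"grip": 0.5, "tx": 0.003, "ty": 0.014, "tz": 0, "ax": 0, "ay": 0, "az": 0.008}, {"grip": 0.5, "tx": 0.003, "ty": 0.014, "tz": 0.03, "ax": 0, "ay": 0, "az": 0.008}, {"grip": 0.5, "tx": 0.003, "ty": 0.014, "tz": 0.05, "ax": 0, "ay": 0, "az": 0.008}, {"grip": 0.5, "tx": 0.003, "ty": 0.014, "tz": 0.05, "ax": 0, "ay": 0, "az": 0.008}, {"grip": 0.5, "tx": 0.003, "ty": 0.014, "tz": 0.05, "ax": 0, "ay": 0, "az": 0.008}]}}

```text
clock: 11.05
eef_pos: [0.5491, -0.0429, 0.0861]
tool_rot: [0.996, -0.085, -0.001, -0.0]
wrist_force: [-0.4, 0.3, -0.5]
width: 0.729
grip_force: 65.9
```

```bash
python3 - <<'E' 2>&1 | grep -v Warn
from seg import *
go(n2w(.004,0),.052,NH)
im=snap('wrist','w11')
s,R,h=pose();z=s['eef_pos'][2]+.006
T=[((.018,-.011,.079),(.1,-.011,.079)),((.018,.011,.079),(.1,.011,.079))]
T=[((.05,-.011,.079),(.09,-.011,.079)),((.05,.011,.079),(.09,.011,.079)),((.046,-.01,.079),(.046,.01,.079))]
x,m,n=fitpose(T,['w11'],[*N,NH],w=6);print('nest by tongue',x,m,n)
S=rect(-.032,.032,.032,z); o=[*(s['eef_pos'][:2]-.0033*np.array([np.cos(h),np.sin(h)])),h]
x,m,n=fitpose([S[0],S[1],S[2]],['w11'],o,w=4);print('spacer',w2n(x),x[2]-NH,m,n,'expect',w2n(o))
E
```

```text
tx,ty,tz,az [ 0.0015 -0.0022  0.0683 -0.0012] | now [ 0.5491 -0.0429  0.0861] h -0.1708 nest [ 0.0033 -0.0011] F [-0.4  0.3 -0.5] t 11.05 q6 1.51
nest by tongue [ 0.54610946 -0.03967364 -0.19237428] 0.4390843350086609 67
spacer [ 0.0008132  -0.00074561] 0.010216866056043578 0.2970061678470557 75 expect [ 0.00086138 -0.00119331]
```

Emit:
{"fn": "step_arm", "kwargs": {"targets": [{"grip": 0.5, "tx": 0.001, "ty": -0.002, "tz": 0.02, "ax": 0, "ay": 0, "az": 0}, {"grip": 0.5, "tx": 0.001, "ty": -0.002, "tz": 0.035, "ax": 0, "ay": 0, "az": 0}, {"grip": 0.5, "tx": 0.001, "ty": -0.002, "tz": 0.05, "ax": 0, "ay": 0, "az": 0}, {"grip": 0.5, "tx": 0.001, "ty": -0.002, "tz": 0.06, "ax": 0, "ay": 0, "az": 0}, {"grip": 0.5, "tx": 0.001, "ty": -0.002, "tz": 0.06, "ax": 0, "ay": 0, "az": 0}]}}

```text
clock: 11.52
eef_pos: [0.5494, -0.0423, 0.0554]
tool_rot: [0.996, -0.086, -0.002, -0.0]
wrist_force: [-1.0, 0.1, -0.4]
width: 0.729
grip_force: 65.9
```

Emit:
{"fn": "step_arm", "kwargs": {"targets": [{"grip": 0.5, "tx": 0, "ty": 0, "tz": 0.005, "ax": 0, "ay": 0, "az": 0}, {"grip": 0.5, "tx": 0, "ty": 0, "tz": 0.009, "ax": 0, "ay": 0, "az": 0}, {"grip": 0.5, "tx": 0, "ty": 0, "tz": 0.009, "ax": 0, "ay": 0, "az": 0}]}}

```text
clock: 11.77
eef_pos: [0.5508, -0.0426, 0.0526]
tool_rot: [0.996, -0.085, -0.0, -0.0]
wrist_force: [-0.3, -0.0, -1.1]
width: 0.725
grip_force: 65.9
```

```bash
python3 - <<'E' 2>&1 | grep -v Warn
from seg import *
go(n2w(.004,0),.052,NH)
E
```

```text
tx,ty,tz,az [-0.0019 -0.0009  0.0011 -0.0018] | now [ 0.5508 -0.0426  0.0526] h -0.1712 nest [ 0.0049 -0.0005] F [-0.3 -0.  -1.1] t 11.77 q6 1.51
```

Emit:
{"fn": "step_arm", "kwargs": {"targets": [{"grip": 0.5, "tx": -0.001, "ty": 0, "tz": 0.002, "ax": 0, "ay": 0, "az": 0}, {"grip": 0.5, "tx": -0.001, "ty": 0, "tz": 0.004, "ax": 0, "ay": 0, "az": 0}, {"grip": 0.5, "tx": -0.001, "ty": 0, "tz": 0.004, "ax": 0, "ay": 0, "az": 0}, {"grip": 0.5, "tx": -0.001, "ty": 0, "tz": 0.004, "ax": 0, "ay": 0, "az": 0}]}}

```text
clock: 12.1
eef_pos: [0.5509, -0.0426, 0.0523]
tool_rot: [0.996, -0.085, 0.001, 0.0]
wrist_force: [-2.6, -0.4, 6.4]
width: 0.725
grip_force: 66.6
```

Emit:
{"fn": "step_arm", "kwargs": {"targets": [{"grip": 0.12, "tx": 0, "ty": 0, "tz": -0.002, "ax": 0, "ay": 0, "az": 0}, {"grip": 0.12, "tx": 0, "ty": 0, "tz": -0.002, "ax": 0, "ay": 0, "az": 0}, {"grip": 0.12, "tx": 0, "ty": 0, "tz": -0.002, "ax": 0, "ay": 0, "az": 0}, {"grip": 0.12, "tx": 0, "ty": 0, "tz": -0.002, "ax": 0, "ay": 0, "az": 0}, {"grip": 0.12, "tx": 0, "ty": 0, "tz": -0.05, "ax": 0, "ay": 0, "az": 0}, {"grip": 0.12, "tx": 0, "ty": 0, "tz": -0.12, "ax": 0, "ay": 0, "az": 0}, {"grip": 0.12, "tx": 0, "ty": 0, "tz": -0.18, "ax": 0, "ay": 0, "az": 0}, {"grip": 0.12, "tx": -0.06, "ty": 0, "tz": -0.2, "ax": 0, "ay": 0, "az": 0}]}}

```text
clock: 12.77
eef_pos: [0.5285, -0.0395, 0.1572]
tool_rot: [0.996, -0.086, 0.008, 0.001]
wrist_force: [0.7, -0.1, 1.8]
width: 0.882
grip_force: 0.0
```

```bash
python3 - <<'E' 2>&1 | grep -v Warn
from seg import *
im=snap('wrist','w12')
S=rect(-.032,.032,.032,.058)
x,m,n=fitpose(S,['w12'],[*n2w(.001,0),NH],w=6);print('spacer',w2n(x),x[2]-NH,m,n)
go((.4828,-.2572),.13,NH)
cv2.imwrite('pics/w12c.png',cv2.resize(im[20:290,130:430,::-1],None,fx=2,fy=2))
E
```

```text
spacer [ 2.19812887e-03 -2.32199396e-05] 0.0005908619858754627 0.7506485449676736 75
tx,ty,tz,az [ 0.0023  0.4465  0.0506 -0.0008] | now [ 0.5195 -0.037   0.1552] h -0.1705 nest [-0.0269 -0.0002] F [-5.4  0.9 -0.3] t 12.82 q6 1.5
```

View pics/w12c.png

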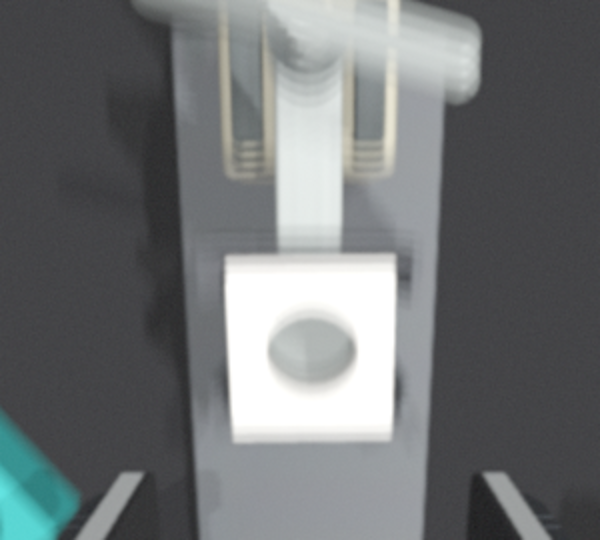

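w12c shows the spacer lying squarely on the body, centred at crop (312,350) and in line with the tongue. Next is the lid.

Emit:
{"fn": "step_arm", "kwargs": {"targets": [{"grip": 0.3, "tx": 0.003, "ty": 0.08, "tz": 0, "ax": 0, "ay": 0, "az": 0}, {"grip": 0.3, "tx": 0.003, "ty": 0.16, "tz": 0, "ax": 0, "ay": 0, "az": 0}, {"grip": 0.3, "tx": 0.003, "ty": 0.24, "tz": 0, "ax": 0, "ay": 0, "az": 0}, {"grip": 0.3, "tx": 0.003, "ty": 0.32, "tz": 0.02, "ax": 0, "ay": 0, "az": 0}, {"grip": 0.3, "tx": 0.003, "ty": 0.4, "tz": 0.04, "ax": 0, "ay": 0, "az": 0}, {"grip": 0.3, "tx": 0.003, "ty": 0.446, "tz": 0.05, "ax": 0, "ay": 0, "az": 0}, {"grip": 0.3, "tx": 0.003, "ty": 0.446, "tz": 0.05, "ax": 0, "ay": 0, "az": 0}, {"grip": 0.3, "tx": 0.003, "ty": 0.446, "tz": 0.05, "ax": 0, "ay": 0, "az": 0}]}}

```text
clock: 13.48
eef_pos: [0.4833, -0.2581, 0.1248]
tool_rot: [0.996, -0.087, -0.001, -0.001]
wrist_force: [-0.5, 0.9, -0.3]
width: 0.702
grip_force: 0.0
```

```bash
python3 - <<'E' 2>&1 | grep -v Warn
from seg import *
im=snap('wrist','w13')
c=proj('w13',[[.4828,-.2572,.010]])[0];print(c)
g=im.min(2)
for thr in(100,150):
    m=(g>thr).astype(np.uint8);n,l,st,ce=cv2.connectedComponentsWithStats(m)
    k=np.bincount(l[int(c[1])-15:int(c[1])+15,int(c[0])-15:int(c[0])+15].ravel())[1:].argmax()+1
    cs,_=cv2.findContours((l==k).astype(np.uint8),cv2.RETR_EXTERNAL,cv2.CHAIN_APPROX_NONE);ct=max(cs,key=cv2.contourArea)
    e=cv2.fitEllipse(ct);q=ct.reshape(-1,2)
    # circle fit on plane z=.010
    X=onz('w13',q,.010)[:,:2];r=least_squares(lambda p:np.linalg.norm(X-p[:2],axis=1)-p[2],[.4828,-.2572,.031],loss='soft_l1',f_scale=.0007).x
    print(thr,np.round(e[0],1),np.round(e[1],1),'circle',r.round(4),len(q))
    a=tri([('w1',(387.,139.2)),('w13',e[0])]);print(a)
go(r[:2],.026,NH)
E
```

```text
[285.83323346 205.90083332]
100 [293.3 164.3] [341.5 731.8] circle [ 0.5062 -0.302   0.1823] 2797
(array([ 0.49282705, -0.27076359, -0.04100502]), [np.float64(0.016036674238238062), np.float64(0.016036674238237965)])
150 [285.8 204.7] [72.1 74.2] circle [ 0.4828 -0.2572  0.0315] 208
(array([ 0.48296721, -0.25757751,  0.00879134]), [np.float64(0.000607697889020546), np.float64(0.0006076978890205833)])
tx,ty,tz,az [-0.0015  0.0008  0.1982 -0.0033] | now [ 0.4837 -0.2571  0.1251] h -0.1724 nest [-0.0249 -0.2232] F [-0.1  0.2  0.5] t 13.53 q6 1.1
```

Emit:
{"fn": "step_arm", "kwargs": {"targets": [{"grip": 0.3, "tx": -0.002, "ty": 0.001, "tz": 0.08, "ax": 0, "ay": 0, "az": 0}, {"grip": 0.3, "tx": -0.002, "ty": 0.001, "tz": 0.15, "ax": 0, "ay": 0, "az": 0}, {"grip": 0.3, "tx": -0.002, "ty": 0.001, "tz": 0.185, "ax": 0, "ay": 0, "az": 0}, {"grip": 0.3, "tx": -0.002, "ty": 0.001, "tz": 0.198, "ax": 0, "ay": 0, "az": 0}, {"grip": 0.3, "tx": -0.002, "ty": 0.001, "tz": 0.198, "ax": 0, "ay": 0, "az": 0}, {"grip": 0.3, "tx": -0.002, "ty": 0.001, "tz": 0.198, "ax": 0, "ay": 0, "az": 0}]}}

```text
clock: 14.03
eef_pos: [0.4842, -0.2572, 0.0276]
tool_rot: [0.996, -0.085, 0.001, 0.0]
wrist_force: [0.0, -1.1, 0.6]
width: 0.697
grip_force: 0.0
```

```bash
python3 - <<'E' 2>&1 | grep -v Warn
from seg import *
go((.4828,-.2572),.026,NH)
E
```

```text
tx,ty,tz,az [-0.0027  0.0005  0.0032  0.0002] | now [ 0.4842 -0.2572  0.0276] h -0.1697 nest [-0.0244 -0.2232] F [ 0.  -1.1  0.6] t 14.03 q6 1.09
```

Emit:
{"fn": "step_arm", "kwargs": {"targets": [{"grip": 0.3, "tx": -0.003, "ty": 0, "tz": 0.002, "ax": 0, "ay": 0, "az": 0}, {"grip": 0.9, "tx": -0.003, "ty": 0, "tz": 0.002, "ax": 0, "ay": 0, "az": 0}, {"grip": 0.9, "tx": -0.003, "ty": 0, "tz": 0.002, "ax": 0, "ay": 0, "az": 0}, {"grip": 0.9, "tx": -0.003, "ty": 0, "tz": 0.002, "ax": 0, "ay": 0, "az": 0}, {"grip": 0.9, "tx": -0.003, "ty": 0, "tz": 0.002, "ax": 0, "ay": 0, "az": 0}, {"grip": 0.9, "tx": -0.003, "ty": 0, "tz": 0.002, "ax": 0, "ay": 0, "az": 0}, {"grip": 0.9, "tx": -0.003, "ty": 0, "tz": 0.002, "ax": 0, "ay": 0, "az": 0}, {"grip": 0.9, "tx": -0.003, "ty": 0, "tz": 0.002, "ax": 0, "ay": 0, "az": 0}]}}

```text
clock: 14.7
eef_pos: [0.4825, -0.2579, 0.0272]
tool_rot: [0.996, -0.086, 0.001, 0.0]
wrist_force: [-1.4, 1.1, 6.4]
width: 0.225
grip_force: 58.5
```

```bash
python3 - <<'E' 2>&1 | grep -v Warn
from seg import *
s,R,h=pose();print(s['width'],s['grip_force'])
go(n2w(.003,0),.14,NH)
E
```

```text
0.2245319116040285 58.484421372413635
tx,ty,tz,az [ 0.0577 -0.4484 -0.2258 -0.002 ] | now [ 0.4825 -0.2579  0.0272] h -0.1714 nest [-0.026  -0.2242] F [-1.4  1.1  6.4] t 14.7 q6 1.09
```

Emit:
{"fn": "step_arm", "kwargs": {"targets": [{"grip": 0.9, "tx": 0, "ty": 0, "tz": -0.06, "ax": 0, "ay": 0, "az": 0}, {"grip": 0.9, "tx": 0, "ty": 0, "tz": -0.14, "ax": 0, "ay": 0, "az": 0}, {"grip": 0.9, "tx": 0, "ty": 0, "tz": -0.21, "ax": 0, "ay": 0, "az": 0}, {"grip": 0.9, "tx": 0.02, "ty": -0.06, "tz": -0.22, "ax": 0, "ay": 0, "az": 0}, {"grip": 0.9, "tx": 0.04, "ty": -0.13, "tz": -0.22, "ax": 0, "ay": 0, "az": 0}, {"grip": 0.9, "tx": 0.056, "ty": -0.2, "tz": -0.22, "ax": 0, "ay": 0, "az": 0}, {"grip": 0.9, "tx": 0.056, "ty": -0.27, "tz": -0.22, "ax": 0, "ay": 0, "az": 0}, {"grip": 0.9, "tx": 0.056, "ty": -0.33, "tz": -0.22, "ax": 0, "ay": 0, "az": 0}]}}

```text
clock: 15.37
eef_pos: [0.5373, -0.0975, 0.1354]
tool_rot: [0.996, -0.085, -0.0, -0.0]
wrist_force: [0.8, 0.4, -2.5]
width: 0.225
grip_force: 59.4
```

Emit:
{"fn": "step_arm", "kwargs": {"targets": [{"grip": 0.9, "tx": 0, "ty": -0.05, "tz": 0, "ax": 0, "ay": 0, "az": 0}, {"grip": 0.9, "tx": 0, "ty": -0.1, "tz": 0, "ax": 0, "ay": 0, "az": 0}, {"grip": 0.9, "tx": 0, "ty": -0.118, "tz": 0, "ax": 0, "ay": 0, "az": 0}, {"grip": 0.9, "tx": 0, "ty": -0.118, "tz": 0, "ax": 0, "ay": 0, "az": 0}, {"grip": 0.9, "tx": 0, "ty": -0.118, "tz": 0, "ax": 0, "ay": 0, "az": 0}]}}

```text
clock: 15.78
eef_pos: [0.5471, -0.0417, 0.1353]
tool_rot: [0.996, -0.085, -0.0, 0.0]
wrist_force: [0.5, -0.7, -3.5]
width: 0.225
grip_force: 59.4
```

```bash
python3 - <<'E' 2>&1 | grep -v Warn
from seg import *
go(n2w(.002,0),.0875,NH)
E
```

```text
tx,ty,tz,az [ 0.0018 -0.0005  0.0957 -0.0003] | now [ 0.5471 -0.0417  0.1353] h -0.1701 nest [ 0.0011 -0.0002] F [ 0.5 -0.7 -3.5] t 15.78 q6 1.51
```

Emit:
{"fn": "step_arm", "kwargs": {"targets": [{"grip": 0.9, "tx": 0, "ty": 0, "tz": 0.04, "ax": 0, "ay": 0, "az": 0}, {"grip": 0.9, "tx": 0, "ty": 0, "tz": 0.07, "ax": 0, "ay": 0, "az": 0}, {"grip": 0.9, "tx": 0, "ty": 0, "tz": 0.09, "ax": 0, "ay": 0, "az": 0}, {"grip": 0.9, "tx": 0, "ty": 0, "tz": 0.095, "ax": 0, "ay": 0, "az": 0}, {"grip": 0.9, "tx": 0, "ty": 0, "tz": 0.095, "ax": 0, "ay": 0, "az": 0}, {"grip": 0.9, "tx": 0, "ty": 0, "tz": 0.095, "ax": 0, "ay": 0, "az": 0}]}}

```text
clock: 16.28
eef_pos: [0.5479, -0.0423, 0.0887]
tool_rot: [0.996, -0.086, 0.0, 0.0]
wrist_force: [0.8, -0.1, -2.7]
width: 0.224
grip_force: 59.4
```

```bash
python3 - <<'E' 2>&1 | grep -v Warn
from seg import *
go(n2w(.002,0),.085,NH)
E
```

```text
tx,ty,tz,az [-0.0001 -0.0014  0.0073 -0.003 ] | now [ 0.5479 -0.0423  0.0887] h -0.1722 nest [ 0.002  -0.0007] F [ 0.8 -0.1 -2.7] t 16.28 q6 1.51
```

Emit:
{"fn": "step_arm", "kwargs": {"targets": [{"grip": 0.9, "tx": 0, "ty": -0.001, "tz": 0.003, "ax": 0, "ay": 0, "az": -0.002}, {"grip": 0.9, "tx": 0, "ty": -0.001, "tz": 0.006, "ax": 0, "ay": 0, "az": -0.002}, {"grip": 0.9, "tx": 0, "ty": -0.001, "tz": 0.009, "ax": 0, "ay": 0, "az": -0.002}, {"grip": 0.9, "tx": 0, "ty": -0.001, "tz": 0.009, "ax": 0, "ay": 0, "az": -0.002}, {"grip": 0.9, "tx": 0, "ty": -0.001, "tz": 0.009, "ax": 0, "ay": 0, "az": -0.002}]}}

```text
clock: 16.7
eef_pos: [0.5484, -0.0412, 0.0852]
tool_rot: [0.996, -0.085, 0.001, 0.0]
wrist_force: [-2.0, 0.7, 5.3]
width: 0.221
grip_force: 60.1
```

Emit:
{"fn": "step_arm", "kwargs": {"targets": [{"grip": 0.45, "tx": 0, "ty": 0, "tz": -0.003, "ax": 0, "ay": 0, "az": 0}, {"grip": 0.45, "tx": 0, "ty": 0, "tz": -0.003, "ax": 0, "ay": 0, "az": 0}, {"grip": 0.45, "tx": 0, "ty": 0, "tz": -0.003, "ax": 0, "ay": 0, "az": 0}, {"grip": 0.45, "tx": 0, "ty": 0, "tz": -0.03, "ax": 0, "ay": 0, "az": 0}, {"grip": 0.45, "tx": 0, "ty": 0, "tz": -0.1, "ax": 0, "ay": 0, "az": 0}, {"grip": 0.45, "tx": 0, "ty": 0, "tz": -0.17, "ax": 0, "ay": 0, "az": 0}, {"grip": 0.45, "tx": 0, "ty": 0, "tz": -0.2, "ax": 0, "ay": 0, "az": 0}, {"grip": 0.45, "tx": 0, "ty": 0, "tz": -0.2, "ax": 0, "ay": 0, "az": 0}]}}

```text
clock: 17.37
eef_pos: [0.5512, -0.0417, 0.1891]
tool_rot: [0.996, -0.085, 0.005, 0.001]
wrist_force: [0.8, -0.9, -0.5]
width: 0.548
grip_force: 0.0
```

```bash
python3 - <<'E' 2>&1 | grep -v Warn
from seg import *
im=snap('wrist','w14')
cv2.imwrite('pics/w14c.png',cv2.resize(im[:300,100:460,::-1],None,fx=2,fy=2))
print(proj('w14',[[*n2w(.105,0),.111],[*n2w(.002,0),.068]]))
go(n2w(.105,0),.16,NH)
E
```

```text
[[287.49110825  72.8088259 ]
 [287.07642035 208.34273963]]
tx,ty,tz,az [0.2028 0.0011 0.054  0.0004] | now [ 0.5495 -0.0414  0.1864] h -0.1695 nest [0.0034 0.0005] F [ 0.6  1.  -0.6] t 17.42 q6 1.51
```

View pics/w14c.png

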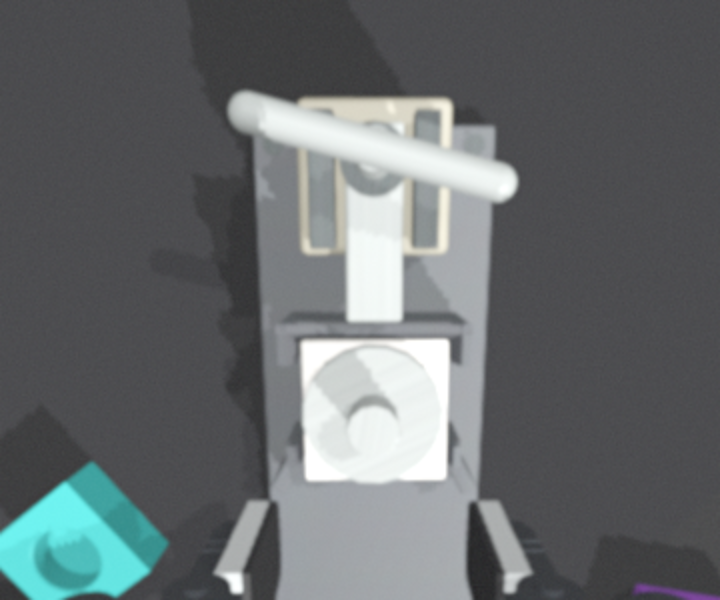

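w14c shows the lid (crop centre (372,413)) centred on the spacer (375,410). The bar ends are at (247,112) and (500,182), so the handle stands at about 0.27 rad and its hub is where the calibration predicts.

Emit:
{"fn": "step_arm", "kwargs": {"targets": [{"grip": 0.45, "tx": 0.06, "ty": 0, "tz": 0, "ax": 0, "ay": 0, "az": -0.12}, {"grip": 0.45, "tx": 0.13, "ty": 0.001, "tz": 0, "ax": 0, "ay": 0, "az": -0.27}, {"grip": 0.45, "tx": 0.203, "ty": 0.001, "tz": 0, "ax": 0, "ay": 0, "az": -0.42}, {"grip": 0.45, "tx": 0.203, "ty": 0.001, "tz": 0, "ax": 0, "ay": 0, "az": -0.57}, {"grip": 0.45, "tx": 0.203, "ty": 0.001, "tz": 0, "ax": 0, "ay": 0, "az": -0.72}, {"grip": 0.45, "tx": 0.203, "ty": 0.001, "tz": 0, "ax": 0, "ay": 0, "az": -0.87}, {"grip": 0.45, "tx": 0.203, "ty": 0.001, "tz": 0, "ax": 0, "ay": 0, "az": -1.0}, {"grip": 0.45, "tx": 0.203, "ty": 0.001, "tz": 0, "ax": 0, "ay": 0, "az": -1.0}]}}

```text
clock: 18.08
eef_pos: [0.6462, -0.0583, 0.1808]
tool_rot: [0.953, 0.304, -0.002, -0.001]
wrist_force: [0.7, -0.2, -0.2]
width: 0.547
grip_force: 0.0
```

Emit:
{"fn": "step_arm", "kwargs": {"targets": [{"grip": 0.45, "tx": 0, "ty": 0, "tz": 0.01, "ax": 0, "ay": 0, "az": -0.15}, {"grip": 0.45, "tx": 0, "ty": 0, "tz": 0.02, "ax": 0, "ay": 0, "az": -0.3}, {"grip": 0.45, "tx": 0, "ty": 0, "tz": 0.04, "ax": 0, "ay": 0, "az": -0.45}, {"grip": 0.45, "tx": 0, "ty": 0, "tz": 0.05, "ax": 0, "ay": 0, "az": -0.6}, {"grip": 0.45, "tx": 0, "ty": 0, "tz": 0.05, "ax": 0, "ay": 0, "az": -0.65}, {"grip": 0.45, "tx": 0, "ty": 0, "tz": 0.05, "ax": 0, "ay": 0, "az": -0.65}, {"grip": 0.45, "tx": 0, "ty": 0, "tz": 0.05, "ax": 0, "ay": 0, "az": -0.65}]}}

```text
clock: 18.67
eef_pos: [0.6468, -0.0584, 0.1574]
tool_rot: [0.846, 0.533, -0.001, -0.001]
wrist_force: [0.4, 0.5, -1.5]
width: 0.551
grip_force: 0.0
```

```bash
python3 - <<'E' 2>&1 | grep -v Warn
from seg import *
e=onz('w14',[(223.5,56),(350,91)],.111)[:,:2];v=e[0]-e[1];a=np.arctan2(v[1],v[0]);print('bar',np.linalg.norm(v),'mid',w2n(e.mean(0)),'heading',a,'theta',NH+np.pi/2-a)
# second view: s-image triangulation of the hub height with fresh wrist image
go(n2w(.105,0),.115,a)
print(bot.read_state()['q'].round(2))
E
```

```text
bar 0.0845248505310579 mid [ 1.04546260e-01 -6.54507841e-05] heading 1.1489833729536432 theta 0.25201295384125344
tx,ty,tz,az [ 0.0013  0.0056  0.0848 -0.0326] | now [ 0.6468 -0.0584  0.1574] h 1.1234 nest [1.022e-01 1.000e-04] F [ 0.4  0.5 -1.5] t 18.67 q6 0.22
[-0.22  0.43  1.42  0.    1.29  0.22]
```

Emit:
{"fn": "step_arm", "kwargs": {"targets": [{"grip": 0.45, "tx": 0.001, "ty": 0.006, "tz": 0, "ax": 0, "ay": 0, "az": -0.032}, {"grip": 0.45, "tx": 0.001, "ty": 0.006, "tz": 0.04, "ax": 0, "ay": 0, "az": -0.032}, {"grip": 0.45, "tx": 0.001, "ty": 0.006, "tz": 0.07, "ax": 0, "ay": 0, "az": -0.032}, {"grip": 0.45, "tx": 0.001, "ty": 0.006, "tz": 0.083, "ax": 0, "ay": 0, "az": -0.032}, {"grip": 0.45, "tx": 0.001, "ty": 0.006, "tz": 0.083, "ax": 0, "ay": 0, "az": -0.032}, {"grip": 0.45, "tx": 0.001, "ty": 0.006, "tz": 0.083, "ax": 0, "ay": 0, "az": -0.032}]}}

```text
clock: 19.17
eef_pos: [0.6502, -0.0594, 0.117]
tool_rot: [0.839, 0.544, -0.0, -0.0]
wrist_force: [-0.3, 0.8, 0.7]
width: 0.55
grip_force: 0.0
```

```bash
python3 - <<'E' 2>&1 | grep -v Warn
from seg import *
go(n2w(.105,0),.115,1.149)
E
```

```text
tx,ty,tz,az [ 0.     -0.0017  0.004   0.002 ] | now [ 0.6502 -0.0594  0.117 ] h 1.1506 nest [ 0.1058 -0.0002] F [-0.3  0.8  0.7] t 19.17 q6 0.2
```

Emit:
{"fn": "step_arm", "kwargs": {"targets": [{"grip": 0.45, "tx": 0, "ty": -0.001, "tz": 0.003, "ax": 0, "ay": 0, "az": 0}, {"grip": 1, "tx": 0, "ty": -0.001, "tz": 0.003, "ax": 0, "ay": 0, "az": 0}, {"grip": 1, "tx": 0, "ty": -0.001, "tz": 0.003, "ax": 0, "ay": 0, "az": 0}, {"grip": 1, "tx": 0, "ty": -0.001, "tz": 0.003, "ax": 0, "ay": 0, "az": 0}, {"grip": 1, "tx": 0, "ty": -0.001, "tz": 0.003, "ax": 0, "ay": 0, "az": 0}, {"grip": 1, "tx": 0, "ty": -0.001, "tz": 0.003, "ax": 0, "ay": 0, "az": 0}, {"grip": 1, "tx": 0, "ty": -0.001, "tz": 0.003, "ax": 0, "ay": 0, "az": 0}, {"grip": 1, "tx": 0, "ty": -0.001, "tz": 0.003, "ax": 0, "ay": 0, "az": 0}]}}

```text
clock: 19.83
eef_pos: [0.6509, -0.0595, 0.1169]
tool_rot: [0.839, 0.544, 0.001, 0.001]
wrist_force: [0.2, -0.0, 4.5]
width: 0.107
grip_force: 59.0
```

Emit:
{"fn": "step_arm", "kwargs": {"targets": [{"grip": 1, "tx": 0, "ty": 0, "tz": 0, "ax": 0, "ay": 0, "az": 0.1}, {"grip": 1, "tx": 0, "ty": 0, "tz": 0, "ax": 0, "ay": 0, "az": 0.2}, {"grip": 1, "tx": 0, "ty": 0, "tz": 0, "ax": 0, "ay": 0, "az": 0.3}, {"grip": 1, "tx": 0, "ty": 0, "tz": 0, "ax": 0, "ay": 0, "az": 0.4}, {"grip": 1, "tx": 0, "ty": 0, "tz": 0, "ax": 0, "ay": 0, "az": 0.4}]}}

```text
clock: 20.25
eef_pos: [0.6508, -0.0594, 0.1169]
tool_rot: [0.914, 0.406, 0.001, 0.001]
wrist_force: [0.3, -1.0, 5.5]
width: 0.111
grip_force: 59.2
```

```bash
python3 - <<'E' 2>&1 | grep -v Warn
from seg import *
s=bot.read_state();print(s['width'],s['grip_force'],s['moment'].round(2))
go(n2w(.105,0),.115,1.149)
E
```

```text
0.11114314712716424 59.246172308921814 [-0.1  -0.11 -0.11]
tx,ty,tz,az [-0.0012 -0.0025  0.0038 -0.3985] | now [ 0.6508 -0.0594  0.1169] h 0.836 nest [ 0.1064 -0.0002] F [ 0.3 -1.   5.5] t 20.25 q6 0.51
```

Emit:
{"fn": "step_arm", "kwargs": {"targets": [{"grip": 1, "tx": 0, "ty": 0, "tz": 0, "ax": 0, "ay": 0, "az": 0.13}, {"grip": 1, "tx": 0, "ty": 0, "tz": 0, "ax": 0, "ay": 0, "az": 0.26}, {"grip": 1, "tx": 0, "ty": 0, "tz": 0, "ax": 0, "ay": 0, "az": 0.39}, {"grip": 1, "tx": 0, "ty": 0, "tz": 0, "ax": 0, "ay": 0, "az": 0.52}, {"grip": 1, "tx": 0, "ty": 0, "tz": 0, "ax": 0, "ay": 0, "az": 0.65}, {"grip": 1, "tx": 0, "ty": 0, "tz": 0, "ax": 0, "ay": 0, "az": 0.78}, {"grip": 1, "tx": 0, "ty": 0, "tz": 0, "ax": 0, "ay": 0, "az": 0.9}, {"grip": 1, "tx": 0, "ty": 0, "tz": 0, "ax": 0, "ay": 0, "az": 1.0}]}}

```text
clock: 20.92
eef_pos: [0.6507, -0.0592, 0.1169]
tool_rot: [1.0, 0.025, 0.001, 0.0]
wrist_force: [0.5, 0.5, 6.0]
width: 0.115
grip_force: 59.3
```

Emit:
{"fn": "step_arm", "kwargs": {"targets": [{"grip": 1, "tx": 0, "ty": 0, "tz": 0, "ax": 0, "ay": 0, "az": 0.13}, {"grip": 1, "tx": 0, "ty": 0, "tz": 0, "ax": 0, "ay": 0, "az": 0.26}, {"grip": 1, "tx": 0, "ty": 0, "tz": 0, "ax": 0, "ay": 0, "az": 0.39}, {"grip": 1, "tx": 0, "ty": 0, "tz": 0, "ax": 0, "ay": 0, "az": 0.52}, {"grip": 1, "tx": 0, "ty": 0, "tz": 0, "ax": 0, "ay": 0, "az": 0.65}, {"grip": 1, "tx": 0, "ty": 0, "tz": 0, "ax": 0, "ay": 0, "az": 0.78}, {"grip": 1, "tx": 0, "ty": 0, "tz": 0, "ax": 0, "ay": 0, "az": 0.9}, {"grip": 1, "tx": 0, "ty": 0, "tz": 0, "ax": 0, "ay": 0, "az": 1.0}]}}

```text
clock: 21.58
eef_pos: [0.6508, -0.0589, 0.1169]
tool_rot: [0.933, -0.359, 0.001, -0.0]
wrist_force: [1.2, 1.1, 5.4]
width: 0.109
grip_force: 59.3
```

Emit:
{"fn": "step_arm", "kwargs": {"targets": [{"grip": 1, "tx": 0, "ty": 0, "tz": 0, "ax": 0, "ay": 0, "az": 0.13}, {"grip": 1, "tx": 0, "ty": 0, "tz": 0, "ax": 0, "ay": 0, "az": 0.26}, {"grip": 1, "tx": 0, "ty": 0, "tz": 0, "ax": 0, "ay": 0, "az": 0.39}, {"grip": 1, "tx": 0, "ty": 0, "tz": 0, "ax": 0, "ay": 0, "az": 0.52}, {"grip": 1, "tx": 0, "ty": 0, "tz": 0, "ax": 0, "ay": 0, "az": 0.62}, {"grip": 1, "tx": 0, "ty": 0, "tz": 0, "ax": 0, "ay": 0, "az": 0.62}]}}

```text
clock: 22.08
eef_pos: [0.6509, -0.0588, 0.1169]
tool_rot: [0.819, -0.573, 0.001, -0.001]
wrist_force: [0.6, 0.2, 5.6]
width: 0.113
grip_force: 59.3
```

```bash
python3 - <<'E' 2>&1 | grep -v Warn
from seg import *
s=bot.read_state();print(s['width'],s['grip_force'],s['moment'].round(2),s['q'].round(2))
go(n2w(.105,0),.115,1.149)
E
```

```text
0.11279966964790597 59.27210211753845 [ 0.13 -0.16 -0.03] [-0.22  0.48  1.44  0.    1.22  2.57]
tx,ty,tz,az [-6.0000e-04  2.8000e-03  3.7000e-03 -3.0174e+00] | now [ 0.6509 -0.0588  0.1169] h -1.2208 nest [0.1064 0.0004] F [0.6 0.2 5.6] t 22.08 q6 2.57
```

Emit:
{"fn": "step_arm", "kwargs": {"targets": [{"grip": 0.45, "tx": 0, "ty": 0, "tz": 0, "ax": 0, "ay": 0, "az": 0}, {"grip": 0.45, "tx": 0, "ty": 0, "tz": 0, "ax": 0, "ay": 0, "az": 0}, {"grip": 0.45, "tx": 0, "ty": 0, "tz": 0, "ax": 0, "ay": 0, "az": 0}, {"grip": 0.45, "tx": 0, "ty": 0, "tz": -0.05, "ax": 0, "ay": 0, "az": 0}, {"grip": 0.45, "tx": 0, "ty": 0, "tz": -0.09, "ax": 0, "ay": 0, "az": 0}, {"grip": 0.45, "tx": 0, "ty": 0, "tz": -0.09, "ax": 0, "ay": 0, "az": -0.13}, {"grip": 0.45, "tx": 0, "ty": 0, "tz": -0.09, "ax": 0, "ay": 0, "az": -0.27}, {"grip": 0.45, "tx": 0, "ty": 0, "tz": -0.09, "ax": 0, "ay": 0, "az": -0.4}]}}

```text
clock: 22.75
eef_pos: [0.6496, -0.0593, 0.1606]
tool_rot: [0.9, -0.435, -0.0, 0.0]
wrist_force: [0.2, -0.4, 0.2]
width: 0.553
grip_force: 0.0
```

Emit:
{"fn": "step_arm", "kwargs": {"targets": [{"grip": 0.45, "tx": 0, "ty": 0, "tz": 0, "ax": 0, "ay": 0, "az": -0.14}, {"grip": 0.45, "tx": 0, "ty": 0, "tz": 0, "ax": 0, "ay": 0, "az": -0.28}, {"grip": 0.45, "tx": 0, "ty": 0, "tz": 0, "ax": 0, "ay": 0, "az": -0.42}, {"grip": 0.45, "tx": 0, "ty": 0, "tz": 0, "ax": 0, "ay": 0, "az": -0.56}, {"grip": 0.45, "tx": 0, "ty": 0, "tz": 0, "ax": 0, "ay": 0, "az": -0.7}, {"grip": 0.45, "tx": 0, "ty": 0, "tz": 0, "ax": 0, "ay": 0, "az": -0.84}, {"grip": 0.45, "tx": 0, "ty": 0, "tz": 0, "ax": 0, "ay": 0, "az": -1.0}]}}

```text
clock: 23.33
eef_pos: [0.6492, -0.0592, 0.1597]
tool_rot: [0.998, -0.058, -0.001, -0.0]
wrist_force: [-0.6, 0.3, -0.5]
width: 0.553
grip_force: 0.0
```

Emit:
{"fn": "step_arm", "kwargs": {"targets": [{"grip": 0.45, "tx": 0, "ty": 0, "tz": 0, "ax": 0, "ay": 0, "az": -0.14}, {"grip": 0.45, "tx": 0, "ty": 0, "tz": 0, "ax": 0, "ay": 0, "az": -0.28}, {"grip": 0.45, "tx": 0, "ty": 0, "tz": 0, "ax": 0, "ay": 0, "az": -0.42}, {"grip": 0.45, "tx": 0, "ty": 0, "tz": 0, "ax": 0, "ay": 0, "az": -0.56}, {"grip": 0.45, "tx": 0, "ty": 0, "tz": 0, "ax": 0, "ay": 0, "az": -0.7}, {"grip": 0.45, "tx": 0, "ty": 0, "tz": 0, "ax": 0, "ay": 0, "az": -0.84}, {"grip": 0.45, "tx": 0, "ty": 0, "tz": 0, "ax": 0, "ay": 0, "az": -1.0}]}}

```text
clock: 23.92
eef_pos: [0.6491, -0.0592, 0.1597]
tool_rot: [0.944, 0.329, -0.001, -0.001]
wrist_force: [-0.0, 0.2, 0.1]
width: 0.55
grip_force: 0.0
```

Emit:
{"fn": "step_arm", "kwargs": {"targets": [{"grip": 0.45, "tx": 0, "ty": 0, "tz": 0, "ax": 0, "ay": 0, "az": -0.14}, {"grip": 0.45, "tx": 0, "ty": 0, "tz": 0, "ax": 0, "ay": 0, "az": -0.28}, {"grip": 0.45, "tx": 0, "ty": 0, "tz": 0, "ax": 0, "ay": 0, "az": -0.42}, {"grip": 0.45, "tx": 0, "ty": 0, "tz": 0, "ax": 0, "ay": 0, "az": -0.56}, {"grip": 0.45, "tx": 0, "ty": 0, "tz": 0, "ax": 0, "ay": 0, "az": -0.7}, {"grip": 0.45, "tx": 0, "ty": 0, "tz": 0, "ax": 0, "ay": 0, "az": -0.84}, {"grip": 0.45, "tx": 0, "ty": 0, "tz": 0, "ax": 0, "ay": 0, "az": -1.0}]}}

```text
clock: 24.5
eef_pos: [0.6492, -0.0592, 0.1597]
tool_rot: [0.747, 0.665, -0.001, -0.001]
wrist_force: [0.3, -0.0, -0.7]
width: 0.551
grip_force: 0.0
```

Emit:
{"fn": "step_arm", "kwargs": {"targets": [{"grip": 0.45, "tx": 0, "ty": 0, "tz": 0, "ax": 0, "ay": 0, "az": -0.14}, {"grip": 0.45, "tx": 0, "ty": 0, "tz": 0, "ax": 0, "ay": 0, "az": -0.28}, {"grip": 0.45, "tx": 0, "ty": 0, "tz": 0, "ax": 0, "ay": 0, "az": -0.42}, {"grip": 0.45, "tx": 0, "ty": 0, "tz": 0, "ax": 0, "ay": 0, "az": -0.56}, {"grip": 0.45, "tx": 0, "ty": 0, "tz": 0, "ax": 0, "ay": 0, "az": -0.6}, {"grip": 0.45, "tx": 0, "ty": 0, "tz": 0, "ax": 0, "ay": 0, "az": -0.6}]}}

```text
clock: 25.0
eef_pos: [0.6492, -0.0592, 0.1598]
tool_rot: [0.573, 0.819, -0.0, -0.001]
wrist_force: [0.3, -0.1, -0.0]
width: 0.551
grip_force: 0.0
```

```bash
python3 - <<'E' 2>&1 | grep -v Warn
from seg import *
s=bot.read_state();print(s['width'],s['q'].round(2))
go(n2w(.1055,0),.1155,-1.2208+np.pi)
E
```

```text
0.5510190318452998 [-0.22  0.44  1.41 -0.    1.3  -0.57]
tx,ty,tz,az [-0.0005  0.0017  0.0886 -0.0008] | now [ 0.6492 -0.0592  0.1598] h 1.9201 nest [ 0.1047 -0.0002] F [ 0.3 -0.1 -0. ] t 25.0 q6 -0.57
```

Emit:
{"fn": "step_arm", "kwargs": {"targets": [{"grip": 0.45, "tx": 0, "ty": 0, "tz": 0.04, "ax": 0, "ay": 0, "az": 0}, {"grip": 0.45, "tx": 0, "ty": 0, "tz": 0.075, "ax": 0, "ay": 0, "az": 0}, {"grip": 0.45, "tx": 0, "ty": 0, "tz": 0.088, "ax": 0, "ay": 0, "az": 0}, {"grip": 0.45, "tx": 0, "ty": 0, "tz": 0.088, "ax": 0, "ay": 0, "az": 0}, {"grip": 1, "tx": 0, "ty": 0, "tz": 0.088, "ax": 0, "ay": 0, "az": 0}, {"grip": 1, "tx": 0, "ty": 0, "tz": 0.088, "ax": 0, "ay": 0, "az": 0}, {"grip": 1, "tx": 0, "ty": 0, "tz": 0.088, "ax": 0, "ay": 0, "az": 0}, {"grip": 1, "tx": 0, "ty": 0, "tz": 0.088, "ax": 0, "ay": 0, "az": 0}]}}

```text
clock: 25.67
eef_pos: [0.6512, -0.0595, 0.1187]
tool_rot: [0.574, 0.819, 0.001, 0.001]
wrist_force: [0.4, 0.6, 4.0]
width: 0.097
grip_force: 83.6
```

Emit:
{"fn": "step_arm", "kwargs": {"targets": [{"grip": 1, "tx": 0, "ty": 0, "tz": 0, "ax": 0, "ay": 0, "az": 0}, {"grip": 1, "tx": 0, "ty": 0, "tz": 0, "ax": 0, "ay": 0, "az": 0}, {"grip": 1, "tx": 0, "ty": 0, "tz": 0, "ax": 0, "ay": 0, "az": 0}]}}

```text
clock: 25.92
eef_pos: [0.6512, -0.0595, 0.1187]
tool_rot: [0.574, 0.819, 0.001, 0.001]
wrist_force: [-0.2, 1.3, 6.9]
width: 0.101
grip_force: 84.1
```

Emit:
{"fn": "step_arm", "kwargs": {"targets": [{"grip": 0.6, "tx": 0, "ty": 0, "tz": 0, "ax": 0, "ay": 0, "az": 0}, {"grip": 0.6, "tx": 0, "ty": 0, "tz": 0.003, "ax": 0, "ay": 0, "az": 0}, {"grip": 0.6, "tx": 0, "ty": 0, "tz": 0.006, "ax": 0, "ay": 0, "az": 0}, {"grip": 0.6, "tx": 0, "ty": 0, "tz": 0.006, "ax": 0, "ay": 0, "az": 0}, {"grip": 1, "tx": 0, "ty": 0, "tz": 0.006, "ax": 0, "ay": 0, "az": 0}, {"grip": 1, "tx": 0, "ty": 0, "tz": 0.006, "ax": 0, "ay": 0, "az": 0}, {"grip": 1, "tx": 0, "ty": 0, "tz": 0.006, "ax": 0, "ay": 0, "az": 0}, {"grip": 1, "tx": 0, "ty": 0, "tz": 0.006, "ax": 0, "ay": 0, "az": 0}]}}

```text
clock: 26.58
eef_pos: [0.6508, -0.0587, 0.1134]
tool_rot: [0.574, 0.819, 0.001, 0.001]
wrist_force: [4.6, 1.9, -3.5]
width: 0.121
grip_force: 58.5
```

Emit:
{"fn": "step_arm", "kwargs": {"targets": [{"grip": 1, "tx": 0, "ty": 0, "tz": 0, "ax": 0, "ay": 0, "az": 0}, {"grip": 1, "tx": 0, "ty": 0, "tz": 0, "ax": 0, "ay": 0, "az": 0}]}}

```text
clock: 26.75
eef_pos: [0.6508, -0.0588, 0.1135]
tool_rot: [0.574, 0.819, 0.001, 0.001]
wrist_force: [5.5, 2.8, -3.8]
width: 0.117
grip_force: 58.5
```

Emit:
{"fn": "step_arm", "kwargs": {"targets": [{"grip": 1, "tx": 0, "ty": 0, "tz": 0, "ax": 0, "ay": 0, "az": 0.13}, {"grip": 1, "tx": 0, "ty": 0, "tz": 0, "ax": 0, "ay": 0, "az": 0.26}, {"grip": 1, "tx": 0, "ty": 0, "tz": 0, "ax": 0, "ay": 0, "az": 0.39}, {"grip": 1, "tx": 0, "ty": 0, "tz": 0, "ax": 0, "ay": 0, "az": 0.52}, {"grip": 1, "tx": 0, "ty": 0, "tz": 0, "ax": 0, "ay": 0, "az": 0.65}, {"grip": 1, "tx": 0, "ty": 0, "tz": 0, "ax": 0, "ay": 0, "az": 0.78}, {"grip": 1, "tx": 0, "ty": 0, "tz": 0, "ax": 0, "ay": 0, "az": 0.9}, {"grip": 1, "tx": 0, "ty": 0, "tz": 0, "ax": 0, "ay": 0, "az": 1.0}]}}

```text
clock: 27.42
eef_pos: [0.6512, -0.0587, 0.1135]
tool_rot: [0.845, 0.535, 0.001, 0.0]
wrist_force: [5.6, 1.7, -5.7]
width: 0.117
grip_force: 58.5
```

Emit:
{"fn": "step_arm", "kwargs": {"targets": [{"grip": 1, "tx": 0, "ty": 0, "tz": 0, "ax": 0, "ay": 0, "az": 0.13}, {"grip": 1, "tx": 0, "ty": 0, "tz": 0, "ax": 0, "ay": 0, "az": 0.26}, {"grip": 1, "tx": 0, "ty": 0, "tz": 0, "ax": 0, "ay": 0, "az": 0.39}, {"grip": 1, "tx": 0, "ty": 0, "tz": 0, "ax": 0, "ay": 0, "az": 0.52}, {"grip": 1, "tx": 0, "ty": 0, "tz": 0, "ax": 0, "ay": 0, "az": 0.65}, {"grip": 1, "tx": 0, "ty": 0, "tz": 0, "ax": 0, "ay": 0, "az": 0.78}, {"grip": 1, "tx": 0, "ty": 0, "tz": 0, "ax": 0, "ay": 0, "az": 0.9}, {"grip": 1, "tx": 0, "ty": 0, "tz": 0, "ax": 0, "ay": 0, "az": 1.0}]}}

```text
clock: 28.08
eef_pos: [0.6515, -0.059, 0.1135]
tool_rot: [0.985, 0.171, 0.002, 0.0]
wrist_force: [6.6, 1.3, -5.2]
width: 0.116
grip_force: 58.5
```

Emit:
{"fn": "step_arm", "kwargs": {"targets": [{"grip": 1, "tx": 0, "ty": 0, "tz": 0, "ax": 0, "ay": 0, "az": 0.13}, {"grip": 1, "tx": 0, "ty": 0, "tz": 0, "ax": 0, "ay": 0, "az": 0.26}, {"grip": 1, "tx": 0, "ty": 0, "tz": 0, "ax": 0, "ay": 0, "az": 0.39}, {"grip": 1, "tx": 0, "ty": 0, "tz": 0, "ax": 0, "ay": 0, "az": 0.52}, {"grip": 1, "tx": 0, "ty": 0, "tz": 0, "ax": 0, "ay": 0, "az": 0.65}, {"grip": 1, "tx": 0, "ty": 0, "tz": 0, "ax": 0, "ay": 0, "az": 0.78}, {"grip": 1, "tx": 0, "ty": 0, "tz": 0, "ax": 0, "ay": 0, "az": 0.9}, {"grip": 1, "tx": 0, "ty": 0, "tz": 0, "ax": 0, "ay": 0, "az": 1.0}]}}

```text
clock: 28.75
eef_pos: [0.6515, -0.0594, 0.1135]
tool_rot: [0.976, -0.219, 0.002, -0.0]
wrist_force: [6.8, 0.4, -6.2]
width: 0.118
grip_force: 58.6
```

Emit:
{"fn": "step_arm", "kwargs": {"targets": [{"grip": 1, "tx": 0, "ty": 0, "tz": 0, "ax": 0, "ay": 0, "az": 0.13}, {"grip": 1, "tx": 0, "ty": 0, "tz": 0, "ax": 0, "ay": 0, "az": 0.26}, {"grip": 1, "tx": 0, "ty": 0, "tz": 0, "ax": 0, "ay": 0, "az": 0.39}, {"grip": 1, "tx": 0, "ty": 0, "tz": 0, "ax": 0, "ay": 0, "az": 0.52}, {"grip": 1, "tx": 0, "ty": 0, "tz": 0, "ax": 0, "ay": 0, "az": 0.65}, {"grip": 1, "tx": 0, "ty": 0, "tz": 0, "ax": 0, "ay": 0, "az": 0.78}, {"grip": 1, "tx": 0, "ty": 0, "tz": 0, "ax": 0, "ay": 0, "az": 0.9}, {"grip": 1, "tx": 0, "ty": 0, "tz": 0, "ax": 0, "ay": 0, "az": 1.0}]}}

```text
clock: 29.42
eef_pos: [0.6512, -0.0597, 0.1135]
tool_rot: [0.818, -0.576, 0.001, -0.0]
wrist_force: [6.7, -0.4, -4.2]
width: 0.119
grip_force: 58.6
```

```bash
python3 - <<'E' 2>&1 | grep -v Warn
from seg import *
s=bot.read_state();print(s['width'],s['grip_force'],s['moment'].round(2),s['q'].round(2))
go(n2w(.1055,0),.1155,1.9)
E
```

```text
0.11881699413174587 58.649619072675705 [ 0.01 -0.91  0.14] [-0.22  0.49  1.44 -0.    1.21  2.57]
tx,ty,tz,az [-1.8000e-03  1.9000e-03 -4.1000e-03 -3.9809e+00] | now [ 0.6512 -0.0597  0.1135] h -1.2266 nest [ 0.1068 -0.0003] F [ 6.7 -0.4 -4.2] t 29.42 q6 2.57
```

Emit:
{"fn": "step_arm", "kwargs": {"targets": [{"grip": 0.45, "tx": 0, "ty": 0, "tz": 0, "ax": 0, "ay": 0, "az": 0}, {"grip": 0.45, "tx": 0, "ty": 0, "tz": 0, "ax": 0, "ay": 0, "az": 0}, {"grip": 0.45, "tx": 0, "ty": 0, "tz": 0, "ax": 0, "ay": 0, "az": 0}, {"grip": 0.45, "tx": 0, "ty": 0, "tz": -0.05, "ax": 0, "ay": 0, "az": 0}, {"grip": 0.45, "tx": 0, "ty": 0, "tz": -0.09, "ax": 0, "ay": 0, "az": 0}, {"grip": 0.45, "tx": 0, "ty": 0, "tz": -0.09, "ax": 0, "ay": 0, "az": -0.13}, {"grip": 0.45, "tx": 0, "ty": 0, "tz": -0.09, "ax": 0, "ay": 0, "az": -0.27}, {"grip": 0.45, "tx": 0, "ty": 0, "tz": -0.09, "ax": 0, "ay": 0, "az": -0.4}]}}

```text
clock: 30.08
eef_pos: [0.65, -0.0595, 0.1599]
tool_rot: [0.9, -0.436, 0.0, 0.0]
wrist_force: [-0.1, 0.6, -1.2]
width: 0.549
grip_force: 0.0
```

Emit:
{"fn": "step_arm", "kwargs": {"targets": [{"grip": 0.45, "tx": 0, "ty": 0, "tz": 0, "ax": 0, "ay": 0, "az": -0.14}, {"grip": 0.45, "tx": 0, "ty": 0, "tz": 0, "ax": 0, "ay": 0, "az": -0.28}, {"grip": 0.45, "tx": 0, "ty": 0, "tz": 0, "ax": 0, "ay": 0, "az": -0.42}, {"grip": 0.45, "tx": 0, "ty": 0, "tz": 0, "ax": 0, "ay": 0, "az": -0.56}, {"grip": 0.45, "tx": 0, "ty": 0, "tz": 0, "ax": 0, "ay": 0, "az": -0.7}, {"grip": 0.45, "tx": 0, "ty": 0, "tz": 0, "ax": 0, "ay": 0, "az": -0.84}, {"grip": 0.45, "tx": 0, "ty": 0, "tz": 0, "ax": 0, "ay": 0, "az": -1.0}]}}

```text
clock: 30.67
eef_pos: [0.6496, -0.0594, 0.159]
tool_rot: [0.998, -0.059, -0.0, 0.0]
wrist_force: [0.7, 1.6, -0.2]
width: 0.551
grip_force: 0.0
```

Emit:
{"fn": "step_arm", "kwargs": {"targets": [{"grip": 0.45, "tx": 0, "ty": 0, "tz": 0, "ax": 0, "ay": 0, "az": -0.14}, {"grip": 0.45, "tx": 0, "ty": 0, "tz": 0, "ax": 0, "ay": 0, "az": -0.28}, {"grip": 0.45, "tx": 0, "ty": 0, "tz": 0, "ax": 0, "ay": 0, "az": -0.42}, {"grip": 0.45, "tx": 0, "ty": 0, "tz": 0, "ax": 0, "ay": 0, "az": -0.56}, {"grip": 0.45, "tx": 0, "ty": 0, "tz": 0, "ax": 0, "ay": 0, "az": -0.7}, {"grip": 0.45, "tx": 0, "ty": 0, "tz": 0, "ax": 0, "ay": 0, "az": -0.84}, {"grip": 0.45, "tx": 0, "ty": 0, "tz": 0, "ax": 0, "ay": 0, "az": -1.0}]}}

```text
clock: 31.25
eef_pos: [0.6496, -0.0594, 0.159]
tool_rot: [0.945, 0.328, -0.0, 0.0]
wrist_force: [0.5, -0.7, -0.6]
width: 0.547
grip_force: 0.0
```

Emit:
{"fn": "step_arm", "kwargs": {"targets": [{"grip": 0.45, "tx": 0, "ty": 0, "tz": 0, "ax": 0, "ay": 0, "az": -0.14}, {"grip": 0.45, "tx": 0, "ty": 0, "tz": 0, "ax": 0, "ay": 0, "az": -0.28}, {"grip": 0.45, "tx": 0, "ty": 0, "tz": 0, "ax": 0, "ay": 0, "az": -0.42}, {"grip": 0.45, "tx": 0, "ty": 0, "tz": 0, "ax": 0, "ay": 0, "az": -0.56}, {"grip": 0.45, "tx": 0, "ty": 0, "tz": 0, "ax": 0, "ay": 0, "az": -0.7}, {"grip": 0.45, "tx": 0, "ty": 0, "tz": 0, "ax": 0, "ay": 0, "az": -0.84}, {"grip": 0.45, "tx": 0, "ty": 0, "tz": 0, "ax": 0, "ay": 0, "az": -1.0}]}}

```text
clock: 31.83
eef_pos: [0.6496, -0.0594, 0.159]
tool_rot: [0.748, 0.664, -0.0, -0.0]
wrist_force: [-0.6, -1.1, 0.1]
width: 0.554
grip_force: 0.0
```

Emit:
{"fn": "step_arm", "kwargs": {"targets": [{"grip": 0.45, "tx": 0, "ty": 0, "tz": 0, "ax": 0, "ay": 0, "az": -0.14}, {"grip": 0.45, "tx": 0, "ty": 0, "tz": 0, "ax": 0, "ay": 0, "az": -0.28}, {"grip": 0.45, "tx": 0, "ty": 0, "tz": 0, "ax": 0, "ay": 0, "az": -0.42}, {"grip": 0.45, "tx": 0, "ty": 0, "tz": 0, "ax": 0, "ay": 0, "az": -0.56}, {"grip": 0.45, "tx": 0, "ty": 0, "tz": 0, "ax": 0, "ay": 0, "az": -0.6}, {"grip": 0.45, "tx": 0, "ty": 0, "tz": 0, "ax": 0, "ay": 0, "az": -0.6}]}}

```text
clock: 32.33
eef_pos: [0.6496, -0.0594, 0.159]
tool_rot: [0.574, 0.819, -0.0, -0.0]
wrist_force: [0.3, 0.0, -0.4]
width: 0.547
grip_force: 0.0
```

```bash
python3 - <<'E' 2>&1 | grep -v Warn
from seg import *
s=bot.read_state();print(s['width'],s['q'].round(2))
go(n2w(.1055,0),.1155,-1.2266+np.pi)
E
```

```text
0.5468655333290185 [-0.22  0.44  1.41 -0.    1.29 -0.57]
tx,ty,tz,az [0.0003 0.0009 0.087  0.004 ] | now [ 0.6496 -0.0594  0.159 ] h 1.9181 nest [ 0.1052 -0.0003] F [ 0.3  0.  -0.4] t 32.33 q6 -0.57
```

Emit:
{"fn": "step_arm", "kwargs": {"targets": [{"grip": 0.45, "tx": 0, "ty": 0, "tz": 0.04, "ax": 0, "ay": 0, "az": 0.004}, {"grip": 0.45, "tx": 0, "ty": 0, "tz": 0.075, "ax": 0, "ay": 0, "az": 0.004}, {"grip": 0.45, "tx": 0, "ty": 0, "tz": 0.092, "ax": 0, "ay": 0, "az": 0.004}, {"grip": 0.45, "tx": 0, "ty": 0, "tz": 0.092, "ax": 0, "ay": 0, "az": 0.004}, {"grip": 1, "tx": 0, "ty": 0, "tz": 0.092, "ax": 0, "ay": 0, "az": 0.004}, {"grip": 1, "tx": 0, "ty": 0, "tz": 0.092, "ax": 0, "ay": 0, "az": 0.004}, {"grip": 1, "tx": 0, "ty": 0, "tz": 0.092, "ax": 0, "ay": 0, "az": 0.004}, {"grip": 1, "tx": 0, "ty": 0, "tz": 0.092, "ax": 0, "ay": 0, "az": 0.004}]}}

```text
clock: 33.0
eef_pos: [0.6512, -0.0595, 0.1145]
tool_rot: [0.576, 0.817, 0.001, 0.001]
wrist_force: [-0.9, 0.8, 2.2]
width: 0.116
grip_force: 58.6
```

Emit:
{"fn": "step_arm", "kwargs": {"targets": [{"grip": 1, "tx": 0, "ty": 0, "tz": 0, "ax": 0, "ay": 0, "az": 0}, {"grip": 1, "tx": 0, "ty": 0, "tz": 0, "ax": 0, "ay": 0, "az": 0.12}, {"grip": 1, "tx": 0, "ty": 0, "tz": 0, "ax": 0, "ay": 0, "az": 0.24}, {"grip": 1, "tx": 0, "ty": 0, "tz": 0, "ax": 0, "ay": 0, "az": 0.36}, {"grip": 1, "tx": 0, "ty": 0, "tz": 0, "ax": 0, "ay": 0, "az": 0.48}, {"grip": 1, "tx": 0, "ty": 0, "tz": 0, "ax": 0, "ay": 0, "az": 0.56}, {"grip": 1, "tx": 0, "ty": 0, "tz": 0, "ax": 0, "ay": 0, "az": 0.62}, {"grip": 1, "tx": 0, "ty": 0, "tz": 0, "ax": 0, "ay": 0, "az": 0.64}]}}

```text
clock: 33.67
eef_pos: [0.6511, -0.0595, 0.1145]
tool_rot: [0.762, 0.648, 0.001, 0.001]
wrist_force: [0.6, 0.0, 4.8]
width: 0.114
grip_force: 59.1
```

```bash
python3 - <<'E' 2>&1 | grep -v Warn
from seg import *
s=bot.read_state();print(s['width'],s['grip_force'],s['moment'].round(2))
go(n2w(.1055,0),.1155,NH+np.pi/2)
E
```

```text
0.11420880720366298 59.11950409412384 [-0.    0.06  0.03]
tx,ty,tz,az [ 0.0004 -0.0022 -0.002   0.0118] | now [ 0.6511 -0.0595  0.1145] h 1.4102 nest [ 0.1066 -0.0002] F [0.6 0.  4.8] t 33.67 q6 -0.06
```

Emit:
{"fn": "step_arm", "kwargs": {"targets": [{"grip": 1, "tx": 0, "ty": 0, "tz": 0, "ax": 0, "ay": 0, "az": 0.01}, {"grip": 1, "tx": 0, "ty": 0, "tz": 0, "ax": 0, "ay": 0, "az": 0.02}, {"grip": 1, "tx": 0, "ty": 0, "tz": 0, "ax": 0, "ay": 0, "az": 0.03}, {"grip": 1, "tx": 0, "ty": 0, "tz": 0, "ax": 0, "ay": 0, "az": 0.03}]}}

```text
clock: 34.0
eef_pos: [0.651, -0.0595, 0.1145]
tool_rot: [0.768, 0.64, 0.001, 0.001]
wrist_force: [-0.2, -0.1, 5.6]
width: 0.121
grip_force: 59.5
```

```bash
python3 - <<'E' 2>&1 | grep -v Warn
from seg import *
s=bot.read_state();print(s['width'],s['grip_force'],s['moment'].round(2))
go(n2w(.1055,0),.1155,NH+np.pi/2)
E
```

```text
0.12058848535779806 59.47469115257263 [0.07 0.05 0.08]
tx,ty,tz,az [ 0.0003 -0.0022 -0.0021 -0.0156] | now [ 0.651  -0.0595  0.1145] h 1.3887 nest [ 0.1066 -0.0002] F [-0.2 -0.1  5.6] t 34.0 q6 -0.04
```

Emit:
{"fn": "step_arm", "kwargs": {"targets": [{"grip": 1, "tx": 0, "ty": 0, "tz": 0, "ax": 0, "ay": 0, "az": 0.02}, {"grip": 1, "tx": 0, "ty": 0, "tz": 0, "ax": 0, "ay": 0, "az": 0.04}, {"grip": 1, "tx": 0, "ty": 0, "tz": 0, "ax": 0, "ay": 0, "az": 0.06}, {"grip": 1, "tx": 0, "ty": 0, "tz": 0, "ax": 0, "ay": 0, "az": 0.06}]}}

```text
clock: 34.33
eef_pos: [0.651, -0.0594, 0.1145]
tool_rot: [0.783, 0.622, 0.001, 0.001]
wrist_force: [-1.5, 1.3, 5.9]
width: 0.116
grip_force: 63.8
```

```bash
python3 - <<'E' 2>&1 | grep -v Warn
from seg import *
s=bot.read_state();print(s['width'],s['grip_force'],s['moment'].round(2))
go(n2w(.1055,0),.1155,NH+np.pi/2)
E
```

```text
0.11562808031673798 63.76023352146149 [0.01 0.1  0.63]
tx,ty,tz,az [ 0.0001 -0.0022 -0.002  -0.0738] | now [ 0.651  -0.0594  0.1145] h 1.343 nest [ 1.066e-01 -1.000e-04] F [-1.5  1.3  5.9] t 34.33 q6 0.0
```

Emit:
{"fn": "step_arm", "kwargs": {"targets": [{"grip": 0.45, "tx": 0, "ty": 0, "tz": 0, "ax": 0, "ay": 0, "az": 0}, {"grip": 0.45, "tx": 0, "ty": 0, "tz": 0, "ax": 0, "ay": 0, "az": 0}, {"grip": 0.45, "tx": 0, "ty": 0, "tz": 0, "ax": 0, "ay": 0, "az": 0}, {"grip": 0.45, "tx": 0, "ty": 0, "tz": -0.05, "ax": 0, "ay": 0, "az": 0}, {"grip": 0.45, "tx": 0, "ty": 0, "tz": -0.12, "ax": 0, "ay": 0, "az": 0}, {"grip": 0.45, "tx": 0, "ty": 0, "tz": -0.2, "ax": 0, "ay": 0, "az": 0}, {"grip": 0.45, "tx": 0, "ty": -0.07, "tz": -0.24, "ax": 0, "ay": 0, "az": 0}, {"grip": 0.45, "tx": 0, "ty": -0.12, "tz": -0.28, "ax": 0, "ay": 0, "az": 0}]}}

```text
clock: 35.0
eef_pos: [0.5914, -0.0457, 0.2546]
tool_rot: [0.784, 0.621, 0.001, 0.001]
wrist_force: [0.4, -0.3, -0.0]
width: 0.549
grip_force: 0.0
```

Emit:
{"fn": "step_arm", "kwargs": {"targets": [{"grip": 0.45, "tx": 0, "ty": 0, "tz": 0, "ax": 0, "ay": 0, "az": 0}, {"grip": 0.45, "tx": 0, "ty": 0, "tz": 0, "ax": 0, "ay": 0, "az": 0}, {"grip": 0.45, "tx": 0, "ty": 0, "tz": 0, "ax": 0, "ay": 0, "az": 0}]}}

```text
clock: 35.25
eef_pos: [0.5914, -0.0456, 0.2519]
tool_rot: [0.784, 0.621, -0.0, -0.0]
wrist_force: [-0.2, -0.8, -0.3]
width: 0.549
grip_force: 0.0
```

```bash
python3 - <<'E' 2>&1 | grep -v Warn
from seg import *
im=snap('wrist','w15')
cv2.imwrite('pics/w15c.png',cv2.resize(im[40:320,80:440,::-1],None,fx=2,fy=2))
print((proj('w15',[[*n2w(.018,.011),.071],[*n2w(.018,-.011),.071],[*n2w(.105,.048),.111],[*n2w(.105,-.048),.111],[*n2w(.002,0),.068]])-[80,40])*2)
go(n2w(0,0),.2,NH)
E
```

```text
[[362.28341459 288.93520777]
 [365.70100907 329.28030212]
 [544.05849332 214.1951281 ]
 [544.04864434 414.14976206]
 [334.61240352 309.7172371 ]]
tx,ty,tz,az [-0.0122 -0.0901  0.1025  1.9229] | now [ 0.5914 -0.0457  0.2511] h 1.3404 nest [0.0454 0.0033] F [0.  0.3 0.1] t 35.3 q6 0.01
```

View pics/w15c.png

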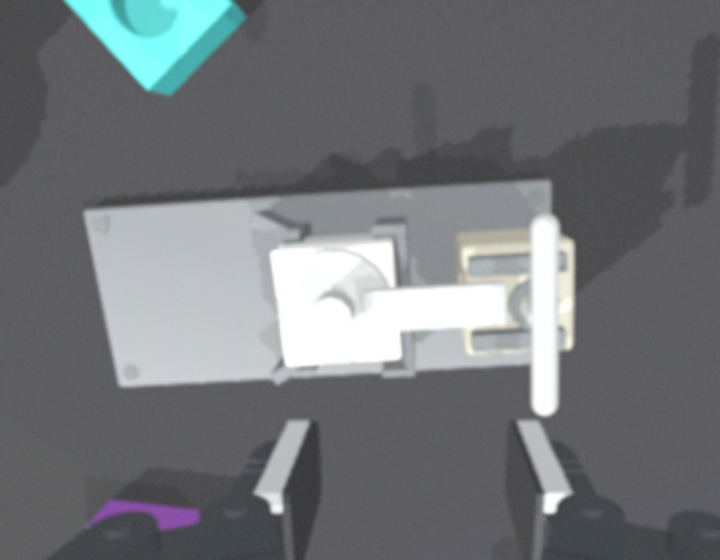

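w15c shows the bar ends at (544,215) and (544,414), matching a full turn. The tongue tip at x≈364 lies over the lid where x = 18 mm projects, and the stack is intact. Nothing touches the robot, so I'm handing it in.

```bash
python3 -c "
from workcell import bot
print(bot.finish_job())"
```

```text
the job is handed in; nothing more can be done
None
```

The cell is made up and handed in at about 35 s: body against the back wall, spacer and lid centred on it, T-handle turned to its stop with the tongue over the lid, and the gripper clear; no verdict came back.

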